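Fish the sugar scoop out of the gap with the hooked rod

ROBOT

A 6-joint arm with a two-finger parallel gripper is mounted at the origin on the work surface. World frame = base frame: x ahead of the robot, y to its left, z up, the work surface at z = 0. Lengths are in mm, angles in degrees, forces in N, time in s.
With the tool pointing down it reaches from about 350 to 850 mm from the base axis. Payload 8.1 kg.
Tool frame: the origin (TCP) lies midway between the tips of the shut fingers; the grasp point (between the pads) lies 19 mm behind it; x points along the fingers, y is the direction in which the jaws open and shut, and the axes are right-handed (so a half turn about x gives the same grasp; the last joint's range is limited). The gripper opens to 85 mm and grips with 20 to 120 N. Pads are 22 mm wide; open, the fingers measure 114 mm over their backs; the gripper's body (76 mm by 85 mm) begins 54 mm behind the grasp point. The pads swing forward as they close: fully open they stand 13 mm farther back than shut.
Start: joints at [-68.549, 7.471, 85.268, -0, 87.261, -4.893], TCP at [266.281, -537.68, 193.292] pointing down, gripper open.
Joint ranges: [-169.43, 169.43], [-51.17, 129.36], [1.28, 143.12], [-76.62, 256.62], [0, 156.53], [-152.29, 152.29]. Speed limits (degrees/s): [136.94, 136.94, 159.86, 180, 180, 180].

INTERFACE

Orientations are given as [roll, pitch, yaw] about the fixed x, y, z axes, in that order (R = Rz(yaw) Ry(pitch) Rx(roll)).
In Python, from bench import sense, snapshot, hand_in gives the robot as it stands.
- The arm moves only by the tool drive_tool, never from a script. Its argument "deltas" is a list of rows, each a list of 7 numbers: the closure in counts, from 0 (fully open) to 255 (shut), then the shift along the tool's x, y, z in m, then the turn, a rotation vector about the tool's x, y, z in rad. A call has exactly 10 rows; each row is the pose to reach, as a shift and turn from the pose commanded when the call began, along the tool's axes at that moment; what a row does not reach only later rows make up. A row lasts 1/12 s, in which the tool goes at most 41.7 mm and 7.16 degrees, less where a joint would pass 70% of its speed; a pose out of reach is approached as far as the arm can. A call with a gripper value outside its range is refused whole. The fingers move at their own pace and stop on an object; "squeeze" is the grip in N (left out, the last holds). Time passes only in rows, so rows that repeat a pose let the fingers close, or fill a call up. It gives the time, the measured TCP pose, the force and the opening at its end, in the units of the state.
- sense(): the state, without advancing time (a new reading comes with each control period).
- snapshot(name): name is "scene" or "top"; returns a dict with "frame" (480x640x3 uint8, blue, green, red), "fx", "fy", "cx", "cy" (pixels), "rvec" (rotation vector, rad) and "tvec" (3), from world to camera coordinates, as OpenCV has them. Camera axes: x right, y down, z forward; pixel columns grow to the right and rows downward; lengths in mm; the calibration is good to about 2 mm. A picture is of the moment at which its call begins. There is no depth.
- hand_in(): hands the job in, once; it reports no verdict.
The state is a dict: "time": time; "joint_pos": joint angles; "qd": joint speeds; "joint_efforts": joint torques, N m; "tool_pos": TCP position; "tcp_rot": TCP orientation; "ft_force": force on the tool from outside, world axes, zero at the start; "wrist_torque": the same for the moment, N m; "finger_gap": finger opening in mm.
Only numpy, scipy, OpenCV 4.12 (cv2) and the standard library are available. Lean on these libraries where they do the work, as an engineer would, in place of code of your own. Each camera call takes 0.05 s, during which the arm holds its last target.

TASK

The little steel sugar scoop has fallen into the narrow gap between the bamboo organizer and the biscuit tin, under the organizer's dowel wing. Take the hooked rod from its stand, fish the scoop out of the front of the gap with the rod without ramming the organizer, hang the rod back in the fork of its stand, then set the scoop down (do not drop it from high up) in the organizer's top tray, leaving the sugar bowl, cup and jam jar where they stand.

Things in the scene. Friction and masses are not known exactly. Their poses are not given: they have to be found in the camera images.
- organizer: Fixed bamboo three-tier organizer. Origin on the counter at the centre of the gap's near mouth; x runs into the gap, away from the robot, y across it to the trays, z up. Sizes mm: gap y -25 to +24, 200 long, open at both ends, floor = counter. Trays fill x 0 to 200, y 24 to 204, up to z 205. A wing of dowels roofs the gap
- wing (a point): Middle of the front dowel of the organizer's fixed wing, over the gap's mouth, 180 above the counter; axes as the organizer. Seven dowels of 8 mm diameter run along y across the gap, from the trays over the tin, 28 apart in x, the first 4 behind the mouth; underside 176 above the counter. A held rod must come in slantwise from the front under them
- top_tray (a point): Point on the floor of the organizer's top tray (172 above the counter), mid-width, 85 behind its front face; axes as the organizer. The tray is 186 (x) by 166 (y) mm inside, open above, walls 7 thick rising 33 above its floor
- tin: Fixed rectangular steel biscuit tin, 200 deep x 120 wide x 155 high, the other side of the gap. Origin centre of its front lower edge, axes as the organizer
- stand: Fixed wooden rod stand, origin on the counter, sizes mm: base 130 x 100 x 12; post at x 44 to 60, top at z 220. From it two level prongs run to x -40, 12 thick, tops at z 220, y 10 to 26 and -10 to -26, leaving a 20 wide slot open above and at its -x end, which faces about towards the robot. The rod's collar rests on the prongs at about x -5
- rod: Steel rod with bamboo handle (90 g), hanging upright by its collar in the stand. Origin at the centre of the collar's underside, z up along the handle, sizes mm. Collar 34 diameter, z 0 to 6; square handle 16 x 16, z 6 to 76; round shank, 7 diameter, straight down to z -170, where it bends 50 degrees towards the rod's own -x (at the start towards the robot) and ends 38 further on
- rod_tip (a point): Centre of the rod's round tip (7 diameter), at (-29, 0, -194) in the rod's frame; axes as the rod
- scoop: Small steel sugar scoop (30 to 65 g) lying mouth up on the counter in the gap. Origin at the centre of the cup's underside, z up, sizes mm. Round straight cup, 36 outside and 30 inside diameter, 20 high, floor 3 thick; flat handle 10 wide, 4 thick along the scoop's +x to x 74, at z 15 to 19. It starts 55 to 85 inside the mouth, handle pointing away from the robot
- sugar_bowl: White ceramic sugar bowl with lid, 84 diameter, 94 high, loose; origin centre of its underside
- cup: Plastic cup, 74 diameter, 95 high, loose; origin centre of its underside
- jar: Closed glass jam jar, 68 diameter, 95 high, loose; origin centre of its underside
There are look-alikes about, which are no part of the job. Several things have the shape of the scoop; the one meant has the colours described above.

How it is judged (in metres and radians):
On the way, in this order (a step that is already met when the one before it is completed fails the run):
1. the rod's tip has reached the scoop in the gap (tip within 45 mm of the scoop's origin and lower than 30 mm, the scoop's origin still at least 30 mm inside the mouth) (distance between rod_tip and scoop below 0.045 m and height (world z) of rod_tip below 0.03 m and x of scoop in the frame of organizer above 0.03 m), for 0.1 s.
2. the rod has brought the scoop out of the front of the gap (scoop's origin at least 30 mm in front of the mouth, the rod's tip within 60 mm of it) (x of scoop in the frame of organizer below -0.03 m and distance between rod_tip and scoop below 0.06 m), for 0.1 s.
At the end, for the whole second after the job is handed in: The scoop lies at rest in the organizer's top tray (its origin within the tray and less than 28 mm above its floor), and the rod hangs upright (within 0.15 rad) and at rest in its stand, collar on both prongs (height within 6 mm, within 12 mm of the slot's middle) (x of scoop in the frame of organizer between 0.01 and 0.19 m and y of scoop in the frame of organizer between 0.034 and 0.194 m and z of scoop in the frame of organizer between 0.165 and 0.2 m and linear speed of scoop below 0.02 m/s and linear speed of rod below 0.05 m/s and angle between rod's own z axis and vertical below 0.15 rad and z of rod in the frame of stand between 0.214 and 0.226 m and x of rod in the frame of stand between -0.04 and 0.05 m and y of rod in the frame of stand between -0.012 and 0.012 m); the robot touches nothing.
It fails at once if the sugar bowl, the cup or the jam jar was moved more than 30 mm (distance of any of sugar_bowl, cup, jar from where it was at the start of the episode above 0.03 m).
It fails at once if the scoop was dropped or flung (faster than 1.3 m/s, a fall of 9 cm) (linear speed of scoop above 1.3 m/s).
It fails at once if the rod was rammed against the organizer (more than 30 N) (contact force between rod and organizer above 30 N).
It also fails if it takes over 69 s, if anything falls off the work surface, if the arm or the gripper's body presses on something with over 40 N, if the wrist force passes 120 N, or if a joint passes its speed limit or range.

## Working session

There is one attempt and no reset: what is moved stays moved. The work goes in short steps, Python scripts to look and compute and a tool call to move; the robot and the scene stay as the last step left them, time stands still between calls to the robot, and variables do not carry over. Pictures are saved under pics/ and viewed, and the job is handed in when it is done.

Besides the shell and the picture viewer there is one more tool, called after "Call:" as a command line: name --pt "numbers of a row" for each row, then --argument value for the rest. drive_tool: Moves the arm, as the interface text tells. Its arguments: {"type":"object","properties":{"deltas":{"type":"array","items":{"type":"array","items":{"type":"number"}}},"squeeze":{"type":"number"}},"required":["deltas"]}

```bash
ls; mkdir -p pics; python3 - <<'E'
from bench import sense, snapshot
import cv2
print(sense())
for n in ("scene","top"):
    s=snapshot(n); cv2.imwrite(f"pics/{n}0.png",s["frame"])
    print(n,s["fx"],s["fy"],s["cx"],s["cy"],s["rvec"],s["tvec"])
    import pickle; pickle.dump(s,open(f"{n}0.pkl","wb"))
E
```

```text
pics
{'time': 0.0, 'joint_pos': array([-6.85476293e+01,  7.51323190e+00,  8.53292246e+01, -6.39240800e-04,
        8.72630223e+01, -4.89311766e+00]), 'qd': array([-0.08686699,  0.01906447, -0.03995497, -0.03714252, -0.04298536,
       -0.00485373]), 'joint_efforts': array([ 2.02849435e-03, -5.69381011e+01, -5.00565863e+01, -1.77361017e-04,
        1.46279018e-02, -4.44732848e-06]), 'tool_pos': array([ 266.05570363, -537.0891689 ,  192.26459576]), 'tcp_rot': array([-94.54631511,  89.89451928, 111.7992044 ]), 'ft_force': array([-0.0877359 ,  0.40067382,  0.22156991]), 'wrist_torque': array([-0.00259581,  0.01114152, -0.00332905]), 'finger_gap': 85.29366312817378}
scene 488.2109519591544 488.2109519591544 320.88315273132514 236.16872877876972 [ 1.63747294  2.04000445 -0.75667191] [ 120.36763727 -298.85579304 1391.11177102]
top 524.6907036390099 524.6907036390099 318.963772261879 231.70890306284664 [ 2.12660639 -2.14015324  0.19298074] [   8.63138775  572.76601993 1220.29033082]
```

View pics/scene0.png

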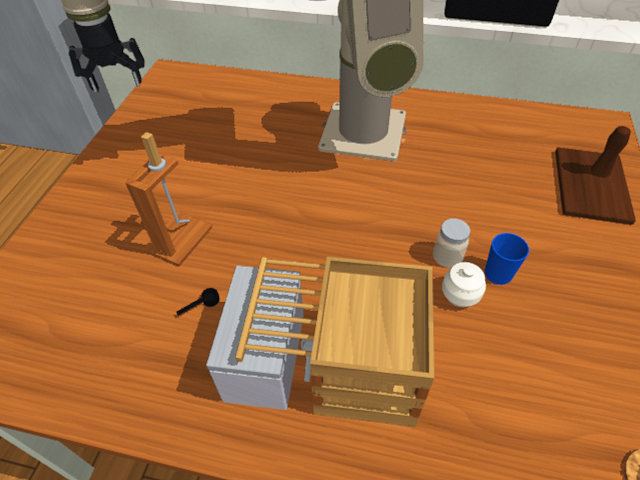

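View pics/top0.png

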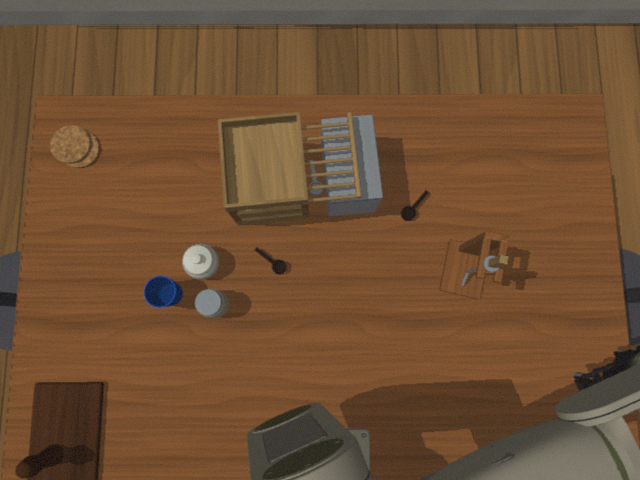

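```bash
cat > h.py <<'E'
import numpy as np,cv2,pickle
from scipy.spatial.transform import Rotation as R
def load(n): return pickle.load(open(n,"rb"))
def K(s): return np.array([[s["fx"],0,s["cx"]],[0,s["fy"],s["cy"]],[0,0,1.]])
def ray(s,px):
    Rm=cv2.Rodrigues(np.array(s["rvec"],float))[0]; t=np.array(s["tvec"],float)
    c=-Rm.T@t; d=Rm.T@np.linalg.inv(K(s))@np.array([px[0],px[1],1.]); return c,d/np.linalg.norm(d)
def onz(s,px,z):
    c,d=ray(s,px); return c+d*(z-c[2])/d[2]
def tri(s1,p1,s2,p2):
    c1,d1=ray(s1,p1);c2,d2=ray(s2,p2)
    A=np.stack([d1,-d2],1); l=np.linalg.lstsq(A,c2-c1,rcond=None)[0]
    a=c1+d1*l[0];b=c2+d2*l[1]; return (a+b)/2,np.linalg.norm(a-b)
def proj(s,P):
    return cv2.projectPoints(np.atleast_2d(np.array(P,float)),np.array(s["rvec"],float),np.array(s["tvec"],float),K(s),None)[0][:,0]
def crop(s,x0,y0,x1,y1,k,name):
    im=s["frame"][y0:y1,x0:x1]; im=cv2.resize(im,None,fx=k,fy=k,interpolation=cv2.INTER_CUBIC); cv2.imwrite("pics/"+name,im)
E
python3 - <<'E'
from h import *
t=load("top0.pkl");s=load("scene0.pkl")
print(ray(t,(320,240))[0],ray(s,(320,240))[0])
crop(t,210,100,400,230,4,"c1.png")
crop(t,430,220,530,310,6,"c2.png")
crop(s,110,120,220,270,4,"c3.png")
crop(s,200,240,450,430,3,"c4.png")
E
```

```text
[ 352.96213195   13.88252116 1300.94923612] [1118.86880445  144.79678983  875.30657525]
```

View pics/c1.png

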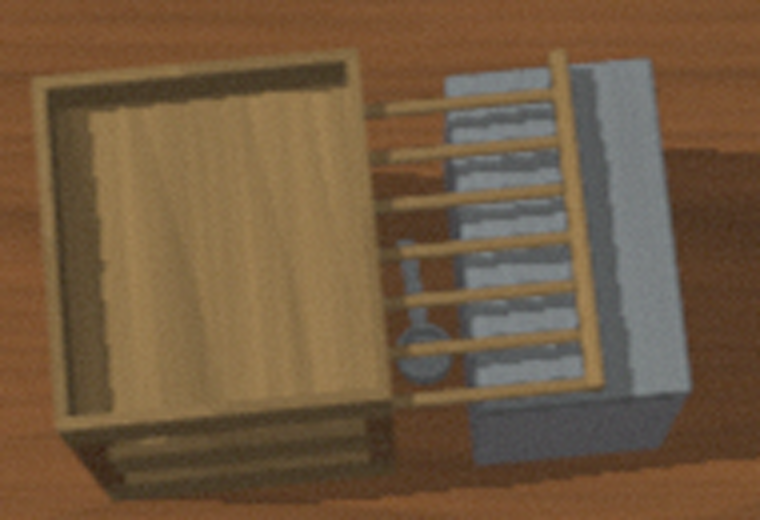

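View pics/c2.png

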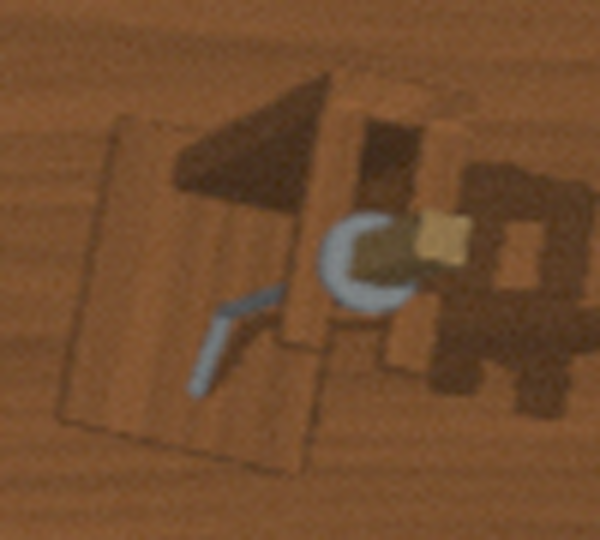

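View pics/c3.png

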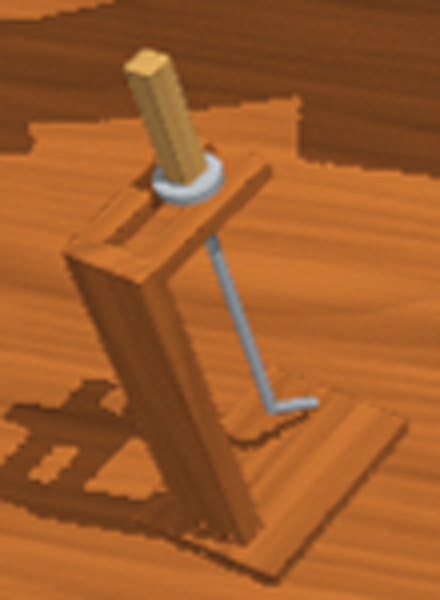

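View pics/c4.png

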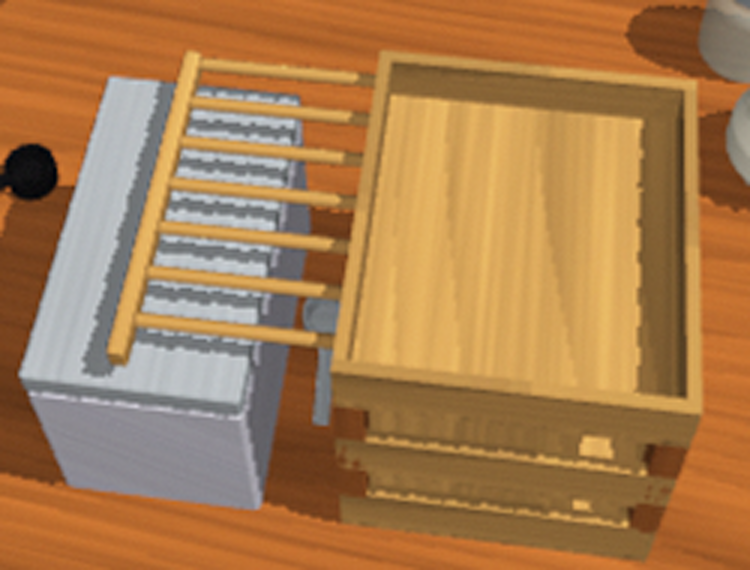

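```bash
python3 - <<'E'
from h import *
t=load("top0.pkl");s=load("scene0.pkl")
T=lambda x,y:(210+x/4-.375,100+y/4-.375)
S=lambda x,y:(200+x/3-.33,240+y/3-.33)
pt={'NR':T(390,400),'NL':T(62,430),'FR':T(357,50),'FL':T(35,78)}
ps={'NR':S(382,52),'NL':S(697,84),'FR':S(333,370),'FL':S(700,408)}
mod={'NR':(0,24),'NL':(0,204),'FR':(200,24),'FL':(200,204)}
for nm,im,p in(("top",t,pt),("scene",s,ps)):
    W=np.array([onz(im,p[k],205)[:2] for k in mod]);M=np.array([mod[k] for k in mod],float)
    mc=M-M.mean(0);wc=W-W.mean(0)
    th=np.arctan2((mc[:,0]*wc[:,1]-mc[:,1]*wc[:,0]).sum(),(mc*wc).sum())
    Rm=np.array([[np.cos(th),-np.sin(th)],[np.sin(th),np.cos(th)]])
    o=W.mean(0)-Rm@M.mean(0); print(nm,W.round(1).tolist(),np.degrees(th),o,(W-(M@Rm.T+o)).round(1).tolist())
for k in mod: print(k,tri(t,pt[k],s,ps[k]))
# stand: top crops
T2=lambda x,y:(430+x/6-.42,220+y/6-.42)
S2=lambda x,y:(110+x/4-.375,120+y/4-.375)
for q in [(333,72),(282,342),(325,350),(475,92),(425,372),(388,365),(415,125),(468,125),(367,120)]: print(q,onz(t,T2(*q),220).round(1))
print("scene");
for q in [(65,250),(140,285),(272,172),(235,150)]: print(q,onz(s,S2(*q),220).round(1))
print("base",[onz(t,T2(*q),12).round(1) for q in[(118,115),(60,418),(300,472)]])
print("base s",[onz(s,S2(*q),12).round(1) for q in[(408,425),(275,575)]])
print("collar top",onz(t,T2(370,262),226),onz(s,S2(187,172),226))
print("handle top",onz(t,T2(443,238),296),onz(s,S2(148,62),296), tri(t,T2(443,238),s,S2(148,62)))
print("tip",tri(t,T2(197,388),s,S2(314,402)),"bend",tri(t,T2(220,312),s,S2(272,408)))
print("scoop rim", onz(t,T(424,352),20),"handle end",onz(t,T(404,242),19))
print("scoop s rim", onz(s,S(322,316),20),"handle end",onz(s,S(322,422),19))
E
```

```text
top [[615.5, 31.0], [600.0, 206.2], [814.0, 48.6], [798.5, 225.8]] 5.214110430603217 [617.78575091   5.28338285] [[-0.1, 1.8], [0.8, -2.3], [-0.8, 1.3], [0.1, -0.8]]
scene [[616.3, 30.8], [601.2, 209.5], [813.5, 49.4], [794.6, 226.2]] 5.293139320689952 [617.34396113   6.20988257] [[1.2, 0.7], [2.6, 0.1], [-0.8, 0.8], [-3.0, -1.6]]
NR (array([615.73954334,  30.84354027, 204.26798694]), np.float64(0.32934850155347156))
NL (array([600.31684781, 208.03895272, 203.49100761]), np.float64(3.1488850537351465))
FR (array([813.73362849,  49.01726984, 205.41239682]), np.float64(0.8247519873528423))
FL (array([796.74535816, 225.31112878, 209.2409331 ]), np.float64(0.6603724931918479))
(333, 72) [ 541.2 -342.   220. ]
(282, 342) [ 447.  -318.5  220. ]
(325, 350) [ 444.1 -333.2  220. ]
(475, 92) [ 533.8 -391.2  220. ]
(425, 372) [ 436.4 -367.2  220. ]
(388, 365) [ 438.8 -354.6  220. ]
(415, 125) [ 522.3 -369.4  220. ]
(468, 125) [ 522.2 -387.9  220. ]
(367, 120) [ 524.1 -352.8  220. ]
scene
(65, 250) [ 530.3 -389.2  220. ]
(140, 285) [ 545.1 -342.3  220. ]
(272, 172) [ 456.4 -312.9  220. ]
(235, 1
[... 181 characters left out ...]
558.3, -320.5,   12. ])]
collar top [ 473.75666012 -348.6249461   226.        ] [ 471.19787029 -350.70363075  226.        ]
handle top [ 473.5022783  -349.05314846  296.        ] [ 472.52801817 -349.31941077  296.        ] (array([ 473.38894921, -348.72101439,  296.77403141]), np.float64(0.10552485116114346))
tip (array([ 445.16453394, -341.71377138,   27.32313629]), np.float64(1.1366436345686173)) bend (array([ 474.06655279, -347.2665184 ,   52.20269873]), np.float64(2.311266185996831))
scoop rim [690.72521503  12.40851224  20.        ] handle end [763.08024947  24.69913382  19.        ]
scoop s rim [694.55060754   7.38379716  20.        ] handle end [763.33883396  24.31891013  19.        ]
```

```bash
cat >> h.py <<'E'
def down(yawjaw):
    # tool x down, tool y at world angle yawjaw
    a=np.radians(yawjaw); x=np.array([0,0,-1.]); y=np.array([np.cos(a),np.sin(a),0]); return np.stack([x,y,np.cross(x,y)],1)
def eul(e): return R.from_euler('xyz',e,degrees=True).as_matrix()
def delta(p0,R0,p1,R1):
    return (R0.T@(np.array(p1)-np.array(p0))/1000).round(4), R.from_matrix(R0.T@R1).as_rotvec().round(4)
ORG=np.array([617.6,5.7,0]);OY=5.25
def org(p): 
    c,s_=np.cos(np.radians(OY)),np.sin(np.radians(OY)); return ORG+np.array([c*p[0]-s_*p[1],s_*p[0]+c*p[1],p[2]])
def toorg(w):
    c,s_=np.cos(np.radians(OY)),np.sin(np.radians(OY)); d=np.array(w)-ORG; return np.array([c*d[0]+s_*d[1],-s_*d[0]+c*d[1],d[2]])
E
python3 - <<'E'
from h import *
from bench import sense
st=sense()
print(eul(st['tcp_rot']).round(3))
R0=eul(st['tcp_rot']);print(np.degrees(np.arctan2(R0[1,1],R0[0,1])))
t=load("top0.pkl");
for n,p,z in(("bowl",(200,261),80),("cup",(162,292),95),("jar",(210,303),95),("blackL",(279,267),20),("blackL h",(257,249),17),("blackR",(409,213),20)): print(n,onz(t,p,z).round())
for y in(-13.6,-103.6,76.4,166.4): print(y,delta(st['tool_pos'],R0,(473.4,-349.2,330),down(y)))
E
```

```text
[[-0.001  0.444 -0.896]
 [ 0.002 -0.896 -0.444]
 [-1.    -0.002 -0.   ]]
-63.65710278271604
bowl [500. 284.  80.]
cup [427. 365.  95.]
jar [402. 254.  95.]
blackL [491. 103.  20.]
blackL h [536. 158.  17.]
blackR [ 624. -220.   20.]
-13.6 (array([-0.1375, -0.0767, -0.2692]), array([-0.8737, -0.0009,  0.0015]))
-103.6 (array([-0.1375, -0.0767, -0.2692]), array([6.971e-01, 4.000e-04, 1.700e-03]))
76.4 (array([-0.1375, -0.0767, -0.2692]), array([-2.4445e+00, -2.1000e-03,  5.0000e-04]))
166.4 (array([-0.1375, -0.0767, -0.2692]), array([2.2679e+00, 1.8000e-03, 1.1000e-03]))
```

Call:
drive_tool --pt "0 -0.04 0 0 -0.08 0 0" --pt "0 -0.08 -0.005 -0.02 -0.17 0 0" --pt "0 -0.12 -0.015 -0.055 -0.26 0 0" --pt "0 -0.138 -0.025 -0.09 -0.35 0 0" --pt "0 -0.138 -0.035 -0.125 -0.44 0 0" --pt "0 -0.138 -0.046 -0.16 -0.53 0 0" --pt "0 -0.138 -0.056 -0.195 -0.62 0 0" --pt "0 -0.138 -0.066 -0.23 -0.71 0 0" --pt "0 -0.138 -0.073 -0.255 -0.8 0 0" --pt "0 -0.138 -0.0767 -0.2692 -0.8737 0 0" --squeeze 60

```text
time: 0.93
tool_pos: [475.5, -346.6, 330.8]
tcp_rot: [-163.9, 89.9, 92.9]
ft_force: [-0.4, -1.1, -0.0]
finger_gap: 85.5
```

```bash
python3 - <<'E'
from h import *
from bench import sense,snapshot
for n in("top","scene"):
    s=snapshot(n); pickle.dump(s,open(n+"1.pkl","wb"))
st=sense();print(st['time'],st['tool_pos'],st['tcp_rot'],st['joint_pos'].round(2),st['ft_force'])
R0=eul(st['tcp_rot']);print(np.degrees(np.arctan2(R0[1,1],R0[0,1])))
print(R0.round(3))
print(delta(st['tool_pos'],R0,(473.4,-349.2,242),down(-13.6)))
crop(load("scene1.pkl"),80,30,240,180,4,"d1.png")
E
```

```text
1.0333 [ 475.16863885 -347.21766788  330.58383214] [-147.82705889   89.92502824  108.92059718] [-4.1170e+01  4.9600e+00  7.3780e+01  4.0000e-02  1.0132e+02 -2.7910e+01] [-0.49695455  0.78442434 -0.00994791]
-13.252321821172234
[[-0.     0.973 -0.229]
 [ 0.001 -0.229 -0.973]
 [-1.    -0.001 -0.001]]
(array([ 0.0886, -0.0012,  0.0024]), array([ 0.0061, -0.0011,  0.0007]))
```

View pics/d1.png

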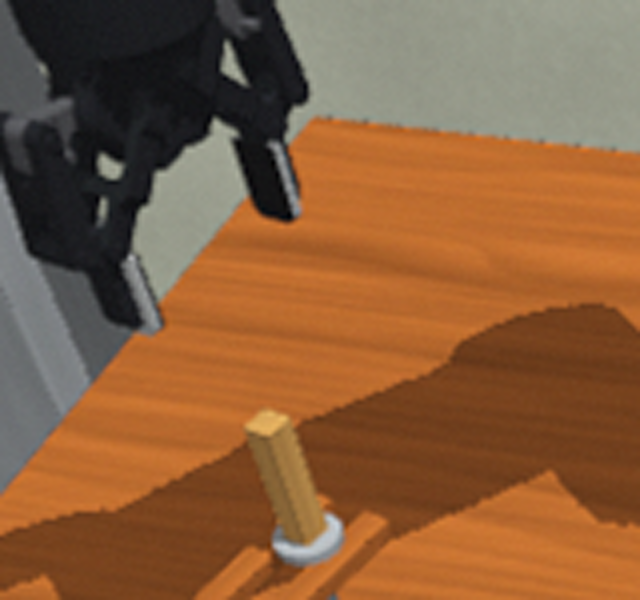

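```bash
python3 - <<'E'
from h import *
s=load("scene1.pkl");t=load("top1.pkl")
print(proj(s,[[475,-347,330],[475,-347,343],[516,-357,343],[434,-337,343]]), (proj(s,[[475,-347,330],[516,-357,343],[434,-337,343]])-[80,30])*4)
crop(t,440,200,600,330,4,"d2.png")
E
```

```text
[[141.83605336 121.26810572]
 [139.71231056 115.36852578]
 [123.97340855 128.49738335]
 [154.61872939 102.93409742]] [[247.34421346 365.07242288]
 [175.89363419 393.98953338]
 [298.47491756 291.73638968]]
```

View pics/d2.png

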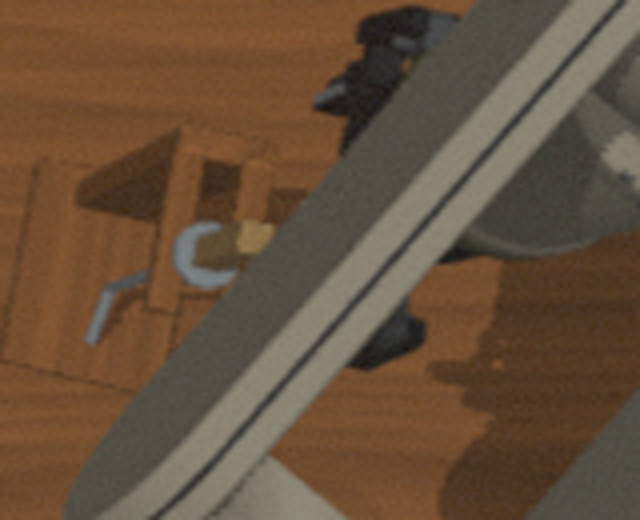

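```bash
python3 - <<'E'
from h import *
t=load("top1.pkl");s=load("scene1.pkl")
print((proj(t,[[475,-347,330],[516,-357,343],[434,-337,343],[475,-347,400]])-[440,200])*4)
# observed fingertips, inner pad tip corners
for a,b in(((285,215),None),((145,328),None)):
    for z in(330,343,360,380,400): print(z,onz(s,(80+a[0]/4,30+a[1]/4),z).round())
for a in((330,95),(385,340)):
    for z in(343,380,400): print('top',z,onz(t,(440+a[0]/4,200+a[1]/4),z).round())
E
```

```text
[[274.6914996  224.98264265]
 [300.18190603 133.59314914]
 [269.39801015 310.51385917]
 [333.07068831 204.49140843]]
330 [ 358. -384.  330.]
343 [ 376. -371.  343.]
360 [ 400. -355.  360.]
380 [ 428. -335.  380.]
400 [ 456. -316.  400.]
330 [ 459. -407.  330.]
343 [ 474. -394.  343.]
360 [ 495. -377.  360.]
380 [ 519. -357.  380.]
400 [ 543. -336.  400.]
top 343 [ 534. -372.  343.]
top 380 [ 527. -357.  380.]
top 400 [ 523. -349.  400.]
top 343 [ 420. -389.  343.]
top 380 [ 418. -373.  380.]
top 400 [ 416. -365.  400.]
```

```bash
python3 - <<'E'
from h import *
from bench import sense,snapshot
for n in("scene","top"):
    s=snapshot(n); pickle.dump(s,open(n+"2.pkl","wb"))
st=sense();print(st['time'],st['tool_pos'],st['finger_gap'],st['joint_pos'].round(2))
s=load("scene2.pkl")
crop(s,80,30,240,180,4,"d3.png")
s0=load("scene0.pkl")
crop(s0,50,0,180,110,5,"d4.png")
print((proj(s0,[266,-537,192])-[50,0])*5,(proj(s0,[266,-537,205])-[50,0])*5)
E
```

```text
1.1333 [ 473.35791025 -349.33914716  330.78044694] 85.66977504889798 [-4.1400e+01  4.9300e+00  7.3800e+01 -2.0000e-02  1.0132e+02 -2.7760e+01]
[[376.22796435 530.91036005]] [[367.34060366 507.56325113]]
```

View pics/d3.png

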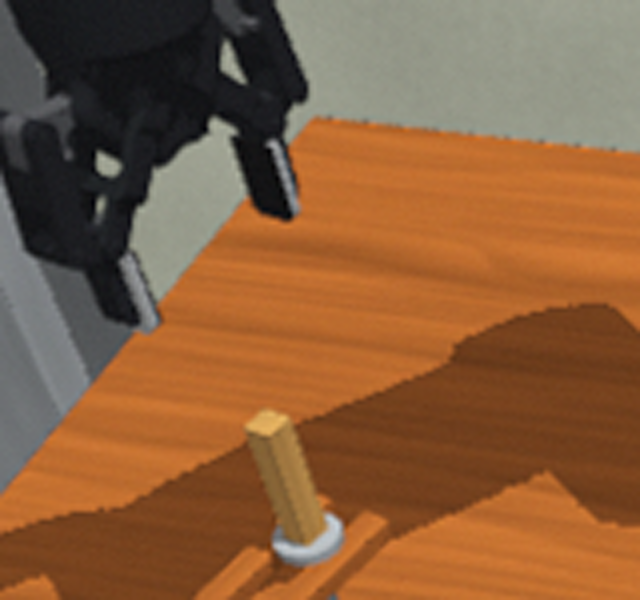

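View pics/d4.png

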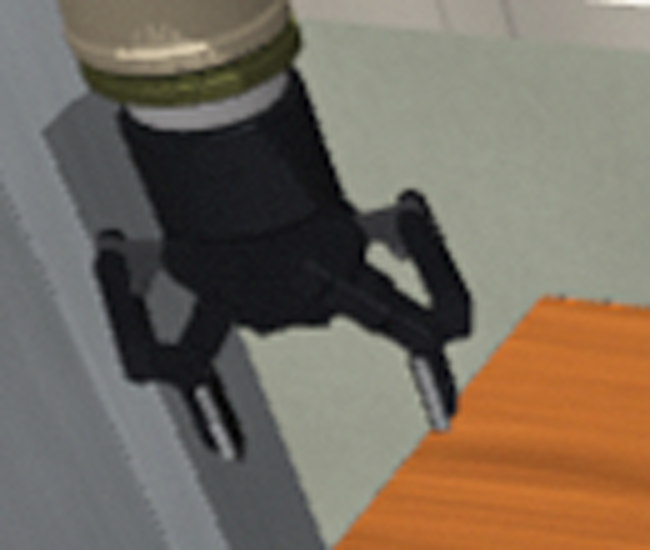

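Call:
drive_tool --pt "255 0 0 0 0 0 0" --pt "255 0 0 0 0 0 0" --pt "255 0 0 0 0 0 0" --pt "255 0 0 0 0 0 0" --pt "255 0 0 0 0 0 0" --pt "255 0 0 0 0 0 0" --pt "255 0 0 0 0 0 0" --pt "255 0 0 0 0 0 0" --pt "255 0 0 0 0 0 0" --pt "255 0 0 0 0 0 0"

```text
time: 1.97
tool_pos: [473.5, -349.4, 331.3]
tcp_rot: [-136.4, 90.0, 120.0]
ft_force: [0.5, -0.1, 0.2]
finger_gap: -0.0
```

```bash
python3 - <<'E'
from h import *
from bench import sense,snapshot
for n in("scene","top"):
    s=snapshot(n); pickle.dump(s,open(n+"3.pkl","wb"))
st=sense();print(st['time'],st['tool_pos'],st['finger_gap'],st['joint_pos'].round(2))
s=load("scene3.pkl")
crop(s,80,30,240,180,4,"d5.png")
p=st['tool_pos']
print((proj(s,[p,p+[0,0,19],p+[0,0,54]])-[80,30])*4)
E
```

```text
2.0667 [ 473.51797779 -349.44865879  331.28596663] 0.07137863902955445 [-41.42   4.9   73.77  -0.   101.32 -27.82]
[[243.06583366 360.15649242]
 [230.51914572 325.41795442]
 [206.28777294 258.32754236]]
```

View pics/d5.png

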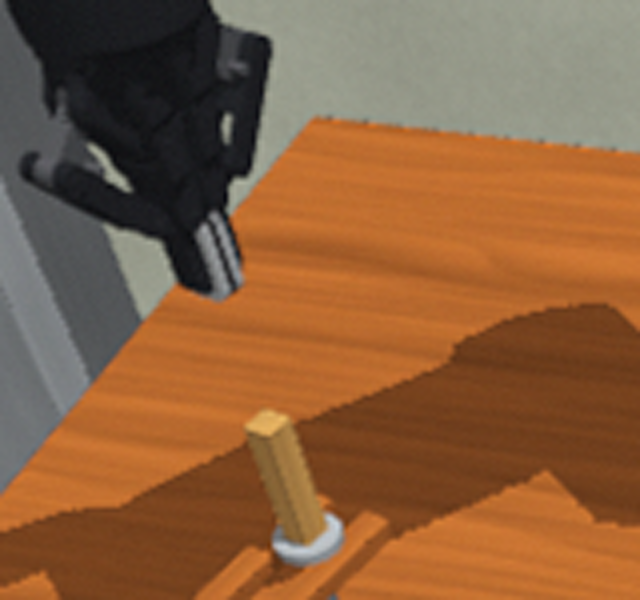

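Call:
drive_tool --pt "80 0.0 0 0 0 0 0" --pt "80 0.0 0 0 0 0 0" --pt "80 0.0 0 0 0 0 0" --pt "80 0.01 0 0 0 0 0" --pt "80 0.025 0 0 0 0 0" --pt "80 0.04 0 0 0 0 0" --pt "80 0.055 0 0 0 0 0" --pt "80 0.07 0 0 0 0 0" --pt "80 0.08 0 0 0 0 0" --pt "80 0.086 0 0 0 0 0"

```text
time: 2.9
tool_pos: [472.8, -348.9, 242.9]
tcp_rot: [-118.2, 89.8, 138.2]
ft_force: [-0.3, 0.2, -0.4]
finger_gap: 58.6
```

```bash
python3 - <<'E'
from h import *
from bench import sense,snapshot
for n in("scene","top"):
    s=snapshot(n); pickle.dump(s,open(n+"4.pkl","wb"))
st=sense();print(st['time'],st['tool_pos'],st['finger_gap'],st['ft_force'])
s=load("scene4.pkl")
crop(s,80,60,240,210,4,"d6.png")
p=st['tool_pos']
print((proj(s,[p,p+[0,0,19],p+[0,0,36]])-[80,60])*4)
E
```

```text
3.0 [ 472.91202504 -349.00050023  243.73462407] 58.7401813206646 [-0.3118816   0.07784539 -0.36298212]
[[297.35206024 385.9870307 ]
 [286.52957656 355.95371835]
 [276.56085632 328.28967217]]
```

View pics/d6.png

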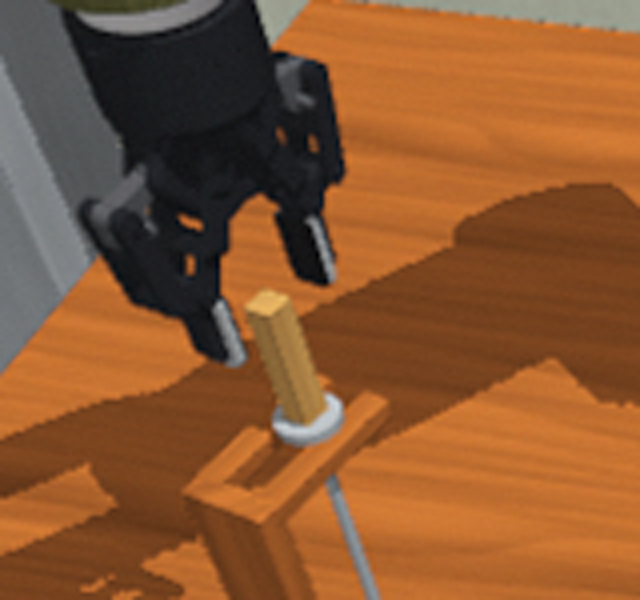

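Call:
drive_tool --pt "80 0.006 0 0 0 0 0" --pt "80 0.014 0 0 0 0 0" --pt "80 0.022 0 0 0 0 0" --pt "80 0.03 0 0 0 0 0" --pt "80 0.036 0 0 0 0 0" --pt "80 0.04 0 0 0 0 0" --pt "80 0.042 0 0 0 0 0" --pt "80 0.042 0 0 0 0 0" --pt "80 0.042 0 0 0 0 0" --pt "80 0.042 0 0 0 0 0"

```text
time: 3.83
tool_pos: [473.7, -349.7, 203.8]
tcp_rot: [60.4, 90.0, -43.2]
ft_force: [-0.2, 0.0, 0.6]
finger_gap: 58.7
```

```bash
python3 - <<'E'
from h import *
from bench import sense,snapshot
for n in("scene",):
    s=snapshot(n); pickle.dump(s,open(n+"5.pkl","wb"))
st=sense();print(st['time'],st['tool_pos'],st['finger_gap'],st['ft_force'])
s=load("scene5.pkl")
crop(s,80,60,240,210,4,"d7.png")
E
```

```text
3.8833 [ 473.76568517 -349.68897359  203.88551558] 58.5913773826318 [-0.11170429 -0.68329163  0.46630275]
```

View pics/d7.png

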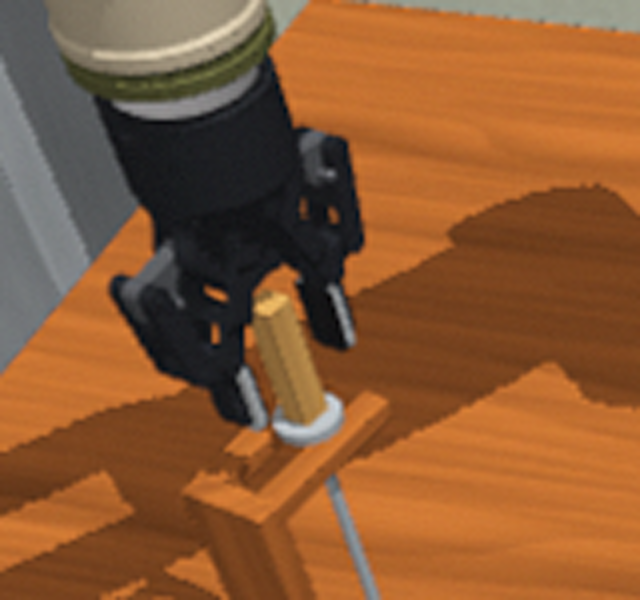

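```bash
python3 - <<'E'
from h import *
s=load("scene5.pkl")
d=np.array([.972,-.235,0])*29.3; w=np.array([-.235,-.972,0])*11
for z in(240,245,250,255): print(z,[((proj(s,np.array([473.7,-349.7,z])+k*d+j*w)-[80,60])*4).round().tolist() for k in(1,-1) for j in (1,-1)])
E
```

```text
240 [[[241.0, 422.0]], [[277.0, 435.0]], [[317.0, 352.0]], [[352.0, 364.0]]]
245 [[[238.0, 414.0]], [[274.0, 428.0]], [[315.0, 344.0]], [[350.0, 356.0]]]
250 [[[235.0, 407.0]], [[271.0, 420.0]], [[312.0, 336.0]], [[347.0, 348.0]]]
255 [[[232.0, 399.0]], [[268.0, 412.0]], [[309.0, 328.0]], [[345.0, 340.0]]]
```

Call:
drive_tool --pt "255 0 0 0 0 0 0" --pt "255 0 0 0 0 0 0" --pt "255 0 0 0 0 0 0" --pt "255 0 0 0 0 0 0" --pt "255 0 0 0 0 0 0" --pt "255 0 0 0 0 0 0" --pt "255 0 0 0 0 0 0" --pt "255 0 0 0 0 0 0" --pt "255 0 0 0 0 0 0" --pt "255 0 0 0 0 0 0" --squeeze 90

```text
time: 4.72
tool_pos: [473.6, -349.6, 203.6]
tcp_rot: [61.6, 90.0, -41.9]
ft_force: [-1.3, -0.3, 3.8]
finger_gap: 14.8
```

```bash
python3 - <<'E'
from h import *
from bench import sense,snapshot
st=sense();print(st['time'],st['tool_pos'],st['finger_gap'],st['ft_force'],st['joint_pos'].round(2))
R0=eul(st['tcp_rot']);print(R0.round(3))
c,sn=np.cos(np.radians(-13.6)),np.sin(np.radians(-13.6))
for d in(0,100,130): print(delta(st['tool_pos'],R0,st['tool_pos']+[-c*d,-sn*d,30],R0))
E
```

```text
4.7167 [ 473.60486697 -349.61899717  203.58678014] 14.75075455852983 [-1.29865347 -0.26111956  3.82472908] [-41.42   5.45  86.37  -0.    88.15 -27.83]
[[ 0.     0.972 -0.235]
 [-0.    -0.235 -0.972]
 [-1.     0.     0.   ]]
(array([-0.03,  0.  ,  0.  ]), array([0., 0., 0.]))
(array([-0.03, -0.1 ,  0.  ]), array([0., 0., 0.]))
(array([-0.0301, -0.13  ,  0.    ]), array([0., 0., 0.]))
```

Call:
drive_tool --pt "255 -0.008 0 0 0 0 0" --pt "255 -0.018 0 0 0 0 0" --pt "255 -0.028 0 0 0 0 0" --pt "255 -0.032 0 0 0 0 0" --pt "255 -0.032 0 0 0 0 0" --pt "255 -0.032 -0.015 0 0 0 0" --pt "255 -0.032 -0.035 0 0 0 0" --pt "255 -0.032 -0.06 0 0 0 0" --pt "255 -0.032 -0.085 0 0 0 0" --pt "255 -0.032 -0.1 0 0 0 0"

```text
time: 5.55
tool_pos: [374.5, -325.4, 234.9]
tcp_rot: [-100.1, 89.9, 156.3]
ft_force: [-0.1, 1.0, -0.9]
finger_gap: 14.6
```

```bash
python3 - <<'E'
from h import *
from bench import sense,snapshot
for n in("top","scene"):
    s=snapshot(n); pickle.dump(s,open(n+"6.pkl","wb"))
st=sense();print(st['time'],st['tool_pos'],st['finger_gap'],st['ft_force'],st['joint_pos'].round(2))
s=load("scene6.pkl");crop(s,80,40,280,240,3,"d8.png")
s=load("top6.pkl");crop(s,400,200,560,330,4,"d9.png")
E
```

```text
5.65 [ 374.7024916  -325.71648985  235.40480157] 14.663873969741012 [ 0.39001071 -0.47126725 -0.33507601] [-4.690e+01 -9.550e+00  9.772e+01 -2.000e-02  9.183e+01 -3.324e+01]
```

View pics/d8.png

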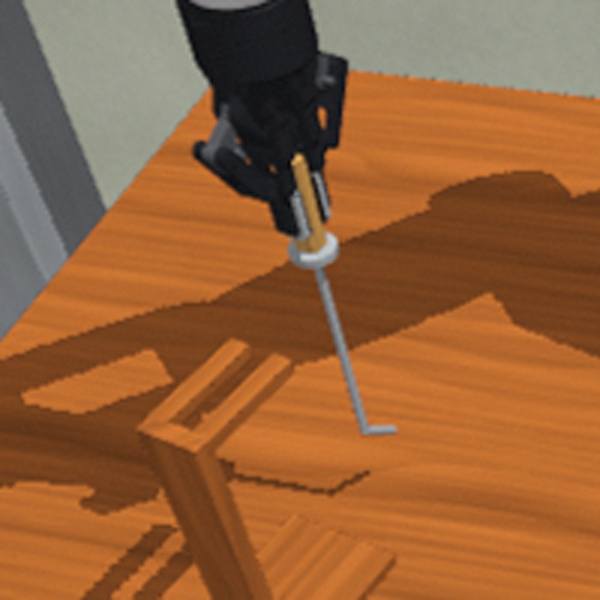

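View pics/d9.png

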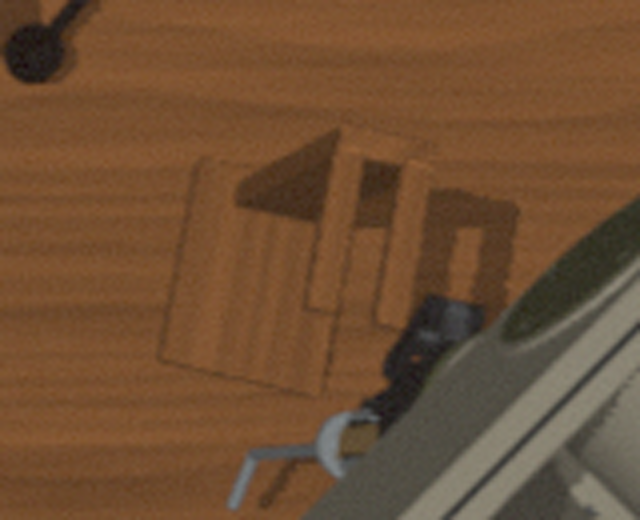

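```bash
python3 - <<'E'
from h import *
D=[(7.513,85.329,(266.06,-537.09),192.27,-68.55),(4.93,73.8,(473.36,-349.34),330.78,-41.4),(5.45,86.37,(473.6,-349.6),203.6,-41.42),(-9.55,97.72,(374.7,-325.7),235.4,-46.9)]
A=[];b=[]
for q2,q3,p,z,q1 in D:
    u=np.array([np.cos(np.radians(q1)),np.sin(np.radians(q1))]); r=u@p; print('e',np.cross(u,p))
    a=np.radians(q2);c=np.radians(q2+q3)
    A+= [[1,0,np.sin(a),np.sin(c)],[0,1,np.cos(a),np.cos(c)]];b+=[r,z]
# with elbow offset term? 
x,res,_,sv=np.linalg.lstsq(np.array(A),np.array(b),rcond=None);print(x,res,sv,np.array(A)@x-b)
s=load("scene6.pkl");t=load("top6.pkl")
print(tri(t,(400+232/4-.4,200+503/4-.4),s,(80+394/3-.3,40+430/3-.3)), "bend",tri(t,(400+252/4-.4,200+455/4-.4),s,(80+364/3-.3,40+432/3-.3)))
E
```

```text
e 51.223915776838396
e 50.99478350489909
e 51.163175067044506
e 51.04953696195966
[   2.17460662 -141.07186464  364.17276972  553.41998372] [140.29654158] [2.8752523  2.772365   0.16780909 0.13695485] [ 5.34510804  0.2649369  -9.87570629 -0.87003123  3.47406456  0.2782223
  1.05653369  0.32687203]
(array([ 347.23518133, -315.87385555,   60.38835868]), np.float64(1.4693971862379347)) bend (array([ 374.81053335, -324.34193794,   82.22537524]), np.float64(1.2405523364192876))<stdin>:5: DeprecationWarning: Arrays of 2-dimensional vectors are deprecated. Use arrays of 3-dimensional vectors instead. (deprecated in NumPy 2.0)
```

```bash
cat >> h.py <<'E'
TIP=np.array([176,-29,-1.5])
def rodR(al,psi):
    a,p=np.radians(al),np.radians(psi)
    x=np.array([np.sin(a)*np.cos(p),np.sin(a)*np.sin(p),-np.cos(a)])
    y=np.array([np.cos(a)*np.cos(p),np.cos(a)*np.sin(p),np.sin(a)])
    return np.stack([x,y,np.cross(x,y)],1)
def tcp_for_tip(orgp,al,psi=OY,tip=None):
    Rm=rodR(al,psi); return org(orgp)-Rm@(TIP if tip is None else tip),Rm
def rows(p0,R0,p1,R1,g,n=10):
    d,r=delta(p0,R0,p1,R1)
    return d,r
E
python3 - <<'E'
from h import *
from bench import sense
st=sense();p0=st['tool_pos'];R0=eul(st['tcp_rot'])
print(np.abs(R0-rodR(0,-13.6)).max())
p1,R1=tcp_for_tip((-60,-2,60),45)
print(p1,delta(p0,R0,p1,R1))
E
```

```text
0.0010900387581885274
[454.66331871 -12.78652238 204.95689014] (array([ 0.0304,  0.0038, -0.323 ]), array([-0.3128,  0.1299,  0.7784]))
```

Call:
drive_tool --pt "255 -0.002 0 -0.02 -0.01 0.005 0.03" --pt "255 0.0 0.0 -0.05 -0.04 0.016 0.1" --pt "255 0.004 0.001 -0.085 -0.08 0.033 0.2" --pt "255 0.008 0.001 -0.125 -0.12 0.05 0.3" --pt "255 0.012 0.002 -0.165 -0.16 0.067 0.4" --pt "255 0.016 0.002 -0.205 -0.2 0.083 0.5" --pt "255 0.02 0.003 -0.245 -0.24 0.1 0.6" --pt "255 0.024 0.003 -0.28 -0.275 0.115 0.69" --pt "255 0.028 0.004 -0.308 -0.3 0.125 0.75" --pt "255 0.0304 0.0038 -0.323 -0.3128 0.1299 0.7784"

```text
time: 6.48
tool_pos: [528.3, -60.7, 194.5]
tcp_rot: [91.2, 46.7, 7.1]
ft_force: [-32.1, -5.7, 17.5]
finger_gap: 15.0
```

```bash
python3 - <<'E'
from h import *
from bench import sense,snapshot
for n in("top","scene"):
    s=snapshot(n); pickle.dump(s,open(n+"7.pkl","wb"))
st=sense();print(st['time'],st['tool_pos'],st['finger_gap'],st['ft_force'],st['joint_pos'].round(2))
R0=eul(st['tcp_rot']);print(np.abs(R0-rodR(45,OY)).max())
tp=st['tool_pos']+R0@TIP; print("tip",tp,toorg(tp))
s=load("scene7.pkl");crop(s,180,100,440,300,3,"e1.png");print((proj(s,tp)-[180,100])*3)
s=load("top7.pkl");crop(s,220,120,420,290,4,"e2.png");print((proj(s,tp)-[220,120])*4)
E
```

```text
6.5833 [525.93387761 -58.09541582 189.90396964] 14.928200954607414 [-11.8062901   -1.99211272  -6.73161117] [-31.2  -50.95 141.35  30.28  57.62 -46.22]
0.029846323586639856
tip [623.27108722 -42.83951631  41.20301081] [  1.20585229 -48.85480319  41.20301081]
[[332.35050107 610.45190001]]
[[473.15437524 367.85974919]]
```

View pics/e1.png

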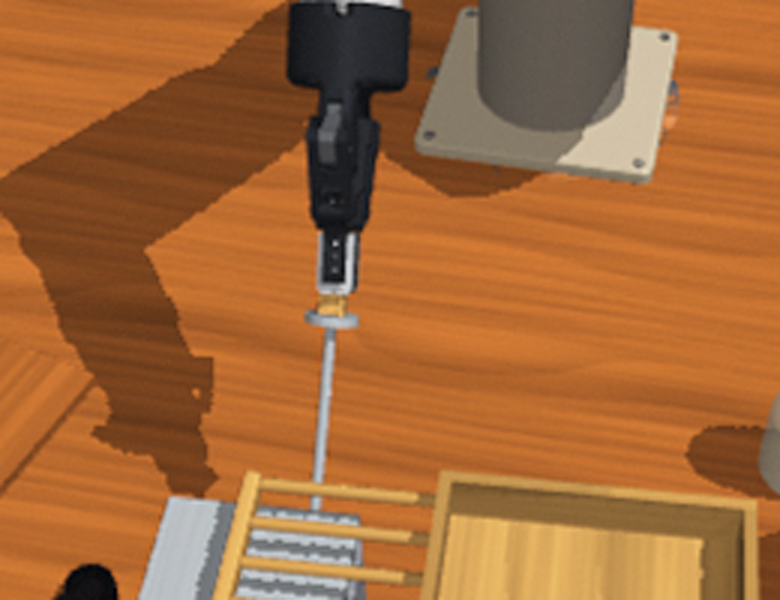

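View pics/e2.png

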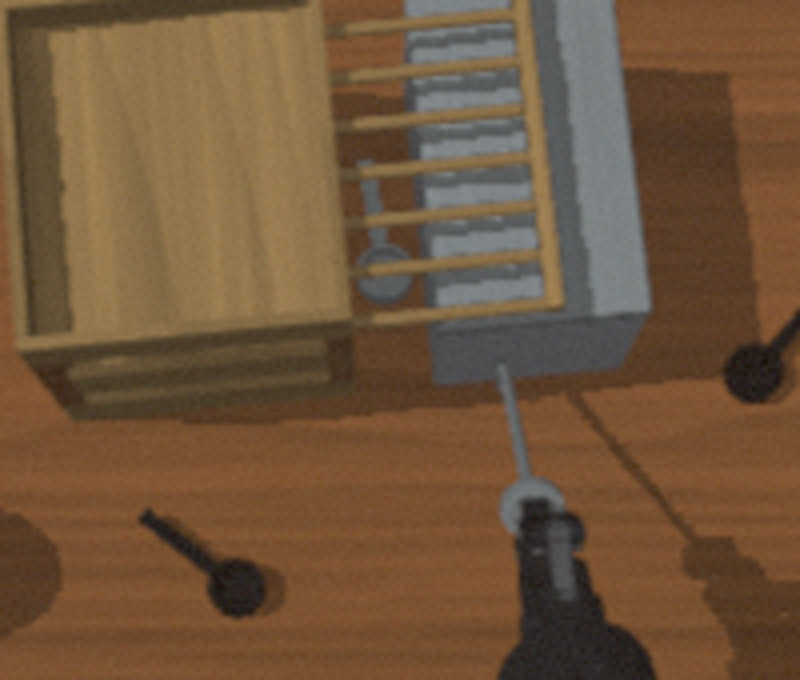

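```bash
cat > fk.py <<'E'
from h import *
def fr(q):
    q=np.radians(q); E=lambda a,v: R.from_euler(a,v).as_matrix()
    R1=E('z',q[0]);R2=R1@E('y',q[1]);R3=R2@E('y',q[2]);R4=R3@E('z',q[3]);R5=R4@E('y',q[4]);R6=R5@E('z',q[5])
    return R1,R2,R3,R4,R5,R6
E
python3 - <<'E'
from fk import *
from bench import sense
st=sense()
D=[([-68.5476,7.5132,85.3292,0,87.263,-4.8931],(266.056,-537.089,192.265)),([-41.4,4.93,73.8,-.02,101.32,-27.76],(473.36,-349.34,330.78)),([-41.42,5.45,86.37,0,88.15,-27.83],(473.605,-349.619,203.587)),([-46.9,-9.55,97.72,-.02,91.83,-33.24],(374.70,-325.716,235.405)),(st['joint_pos'],st['tool_pos'])]
R0=eul(st['tcp_rot']);print(R0.round(3));print(fr(st['joint_pos'])[5].round(3))
A=[];b=[]
for q,p in D:
    R1,R2,R3,R4,R5,R6=fr(q)
    # params: e(y in R1), h (z), a(x in R1), L1(z R2), x3,(x R3) L2 (z R3), D(z R6), x5?
    A.append(np.column_stack([R1[:,1],[0,0,1],R1[:,0],R2[:,2],R3[:,0],R3[:,2],R6[:,2]]));b.append(p)
A=np.vstack(A);b=np.hstack(b)
x,res,rk,sv=np.linalg.lstsq(A,b,rcond=None);print(x.round(1),rk,sv.round(2),(A@x-b).round(1))
for cols in([0,1,3,5,6],[0,1,2,3,5,6]):
    x,*_=np.linalg.lstsq(A[:,cols],b,rcond=None);print(cols,x.round(1),(A[:,cols]@x-b).round(1))
E
```

```text
[[ 0.674  0.73   0.111]
 [ 0.089  0.068 -0.994]
 [-0.733  0.68  -0.019]]
[[-0.73  -0.111  0.674]
 [-0.068  0.994  0.089]
 [-0.68   0.019 -0.733]]
[ 51.2 317.9  -0.  369.1  61.4 553.4 402.9] 7 [4.39 3.16 2.24 0.75 0.34 0.14 0.13] [-0. -0.  0.  0.  0.  0.  0.  0.  0. -0.  0. -0. -0. -0.  0.]
[0, 1, 3, 5, 6] [ 51.3 254.1 370.7 555.4 401.7] [ 2.  -4.9  0.2 -7.3  6.6 -0.4  3.2 -2.6  0.3 -0.1  0.2  0.4  0.3 -0.7
 -0.5]
[0, 1, 2, 3, 5, 6] [ 51.3 254.2   2.6 370.8 552.9 401.6] [ 2.  -4.9  0.4 -7.3  6.6 -0.8  3.2 -2.6  0.5 -0.1  0.2  0.4  0.3 -0.7
 -0.4]
```

```bash
cat >> fk.py <<'E'
from scipy.optimize import least_squares
X=np.array([51.2,317.9,369.1,61.4,553.4,402.9])
LO=np.array([-169.43,-51.17,1.28,-76.62,0,-152.29]);HI=np.array([169.43,129.36,143.12,256.62,156.53,152.29])
def fk(q):
    R1,R2,R3,R4,R5,R6=fr(q)
    p=X[0]*R1[:,1]+np.array([0,0,X[1]])+X[2]*R2[:,2]+X[3]*R3[:,0]+X[4]*R3[:,2]+X[5]*R6[:,2]
    return p,np.stack([R6[:,2],-R6[:,0],-R6[:,1]],1)
def ik(p,Rm,q0):
    def f(q):
        pp,RR=fk(q); return np.r_[pp-p,200*R.from_matrix(RR.T@Rm).as_rotvec()]
    s=least_squares(f,np.clip(q0,LO+.01,HI-.01),bounds=(LO,HI),x_scale=10.); return s.x,np.abs(s.fun).max()
E
python3 - <<'E'
from fk import *
from bench import sense
q=sense()['joint_pos']
for al in(0,10,15,20,25,30,35,40,45):
    for tx in(-90,-60,-30,0,20,40,64):
        p,Rm=tcp_for_tip((tx,-2,12 if tx<64 else 30),al)
        b=min((ik(p,Rm,q0) for q0 in (q,[-10,-30,120,10,70,-10],[-30,-30,120,30,70,-30])),key=lambda s:s[1]); print(al,tx,p.round(),b[0].round(0).tolist(),b[1].round(1))
E
```

```text
0 -90 [557.  -3. 188.] [-6.0, 1.0, 93.0, 0.0, 86.0, -11.0] 0.0
0 -60 [587.  -1. 188.] [-5.0, 6.0, 88.0, 0.0, 87.0, -10.0] 0.0
0 -30 [617.   2. 188.] [-5.0, 10.0, 83.0, -0.0, 87.0, -10.0] 0.0
0 0 [647.   5. 188.] [-4.0, 15.0, 78.0, -0.0, 88.0, -9.0] 0.0
0 20 [667.   7. 188.] [-4.0, 18.0, 74.0, 0.0, 88.0, -9.0] 0.0
0 40 [687.   9. 188.] [-4.0, 21.0, 70.0, -0.0, 89.0, -9.0] 0.0
0 64 [711.  11. 206.] [-3.0, 25.0, 64.0, 0.0, 92.0, -9.0] 0.0
10 -90 [526.  -6. 190.] [-8.0, -15.0, 108.0, 2.0, 78.0, -14.0] 0.0
10 -60 [556.  -3. 190.] [-7.0, -10.0, 104.0, 2.0, 77.0, -13.0] 0.0
10 -30 [586.  -1. 190.] [-6.0, -5.0, 99.0, 2.0, 76.0, -12.0] 0.0
10 0 [616.   2. 190.] [-6.0, -1.0, 95.0, 2.0, 76.0, -11.0] 0.0
10 20 [636.   4. 190.] [-5.0, 2.0, 91.0, 2.0, 76.0, -11.0] 0.0
10 40 [656.   6. 190.] [-5.0, 6.0, 88.0, 2.0, 76.0, -11.0] 0.0
10 64 [680.   8. 208.] [-5.0, 9.0, 83.0, 2.0, 78.0, -10.0] 0.0
15 -90 [511.  -8. 190.] [-10.0, -24.0, 115.0, 4.0, 74.0, -16.0] 0.0
15 -60 [541.  -5. 190.] [-9.0, -18.0, 111.0, 4.0, 73.0, -15.0] 0.0
15 -30 [571.  -2. 190.] [-8.0, -13.0, 107.0, 4.0, 72.0, -14.0] 0.0
15 0 [6
[... 2398 characters left out ...]
0, -29.0] 0.0
40 20 [547.  -4. 165.] [-16.0, -45.0, 139.0, 18.0, 49.0, -28.0] 0.0
40 40 [567.  -2. 165.] [-14.0, -40.0, 137.0, 17.0, 46.0, -28.0] 0.0
40 64 [591.  -0. 183.] [-13.0, -35.0, 132.0, 16.0, 46.0, -26.0] 0.0
45 -90 [425. -16. 157.] [-40.0, -51.0, 142.0, 34.0, 75.0, -55.0] 41.1
45 -60 [455. -13. 157.] [-32.0, -51.0, 142.0, 29.0, 67.0, -46.0] 33.1
45 -30 [485. -10. 157.] [-25.0, -51.0, 143.0, 26.0, 59.0, -40.0] 25.0
45 0 [514.  -7. 157.] [-20.0, -51.0, 143.0, 21.0, 53.0, -33.0] 17.3
45 20 [534.  -5. 157.] [-18.0, -49.0, 143.0, 22.0, 49.0, -33.0] 10.7
45 40 [554.  -4. 157.] [-17.0, -47.0, 143.0, 22.0, 44.0, -33.0] 3.6
45 64 [578.  -1. 175.] [-15.0, -43.0, 140.0, 22.0, 42.0, -31.0] 0.0
```

```bash
python3 - <<'E'
from fk import *
from bench import sense
st=sense();p0=st['tool_pos'];R0=eul(st['tcp_rot'])
p1,R1=tcp_for_tip((-60,-2,45),20)
print(p1,delta(p0,R0,p1,R1))
p1[:2]=[520,-55]; print(delta(p0,R0,p1,R1))
# clearance schedule
def clr(tx,tz,al):
    a=np.radians(al); up=np.array([-np.sin(a),np.cos(a)]); perp=np.array([np.cos(a),np.sin(a)])
    hk=np.radians(50-al); b=np.array([tx,tz])+38*np.array([np.sin(hk),np.cos(hk)])
    best=1e9
    for k in range(3):
        D=np.array([4+28*k,180.])-b; l=D@up; w=D@perp
        rad=3.5 if l<165 else (17 if l<178 else 25)
        best=min(best,abs(w)-rad-4)
    return best
for tx,tz,al in[(-60,45,20),(-30,40,25),(0,35,30),(30,32,36),(64,30,40),(72,30,40),(72,30,42),(64,9,40),(64,9,38),(40,9,35),(20,9,30),(0,9,25),(-20,9,20)]: print(tx,tz,al,round(clr(tx,tz,al),1))
E
```

```text
[525.36570518  -6.28988571 220.30448541] (array([-0.018 ,  0.0238, -0.0521]), array([ 0.0068, -0.0268, -0.3986]))
(array([-0.026 ,  0.0166, -0.0043]), array([ 0.0068, -0.0268, -0.3986]))
-60 45 20 69.7
-30 40 25 53.4
0 35 30 39.4
30 32 36 29.3
64 30 40 13.8
72 30 40 7.7
72 30 42 13.2
64 9 40 27.3
64 9 38 21.4
40 9 35 32.0
20 9 30 35.0
0 9 25 39.3
-20 9 20 44.4
```

Call:
drive_tool --pt "255 -0.006 0.004 0 0 0 -0.05" --pt "255 -0.012 0.008 -0.001 0 -0.005 -0.12" --pt "255 -0.018 0.012 -0.002 0 -0.01 -0.2" --pt "255 -0.024 0.015 -0.003 0 -0.015 -0.28" --pt "255 -0.026 0.0166 -0.0043 0.0068 -0.02 -0.34" --pt "255 -0.026 0.0166 -0.0043 0.0068 -0.0268 -0.3986" --pt "255 -0.024 0.019 -0.02 0.0068 -0.0268 -0.3986" --pt "255 -0.021 0.021 -0.036 0.0068 -0.0268 -0.3986" --pt "255 -0.019 0.023 -0.048 0.0068 -0.0268 -0.3986" --pt "255 -0.018 0.0238 -0.0521 0.0068 -0.0268 -0.3986"

```text
time: 7.42
tool_pos: [529.2, -7.6, 228.1]
tcp_rot: [89.4, 69.3, 4.5]
ft_force: [0.1, -0.3, -0.4]
finger_gap: 14.8
```

```bash
cat > st.py <<'E'
from fk import *
from bench import sense,snapshot
import sys
def look(k,tip=True):
    for n in("top","scene"):
        s=snapshot(n); pickle.dump(s,open(f"{n}{k}.pkl","wb"))
    st=sense();R0=eul(st['tcp_rot'])
    al=np.degrees(np.arctan2(np.hypot(*R0[:2,0]),-R0[2,0]));ps=np.degrees(np.arctan2(R0[1,1],R0[0,1]))
    print(st['time'],st['tool_pos'].round(1),'gap',round(st['finger_gap'],1),'F',st['ft_force'].round(1),'al',al.round(1),'psi',ps.round(1),'q',st['joint_pos'].round(1))
    tp=st['tool_pos']+R0@TIP; print("tip org",toorg(tp).round(1))
    return st,R0,tp
E
python3 - <<'E'
from st import *
st,R0,tp=look(8)
s=load("scene8.pkl");crop(s,180,150,440,350,3,"e3.png");print((proj(s,tp)-[180,150])*3)
s=load("top8.pkl");crop(s,220,120,420,290,4,"e4.png");print((proj(s,tp)-[220,120])*4)
E
```

```text
7.5167 [529.   -8.6 228.1] gap 14.8 F [ 0.5  0.  -0.2] al 20.7 psi 5.2 q [-10.5 -27.6 115.4   5.5  72.2 -16.4]
tip org [-54.4  -5.5  53.2]
[[407.86434405 388.41400983]]
[[412.08957254 460.38259664]]
```

View pics/e3.png

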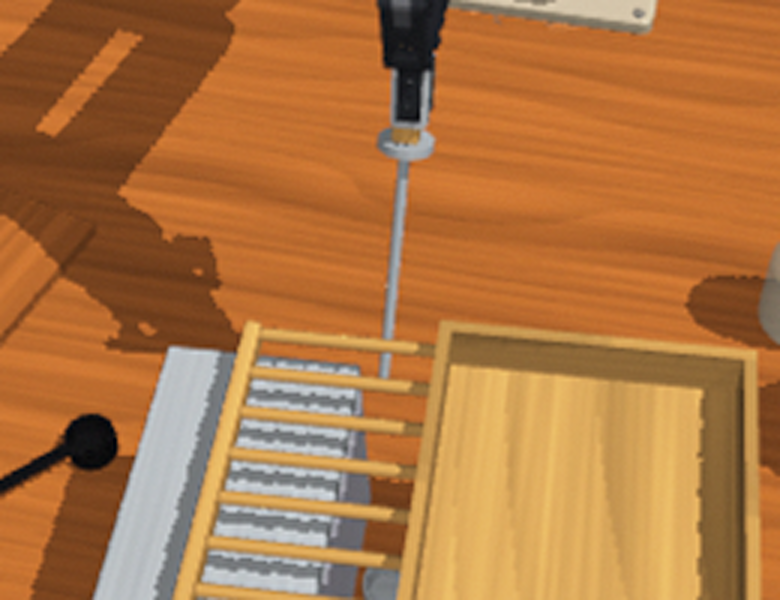

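View pics/e4.png

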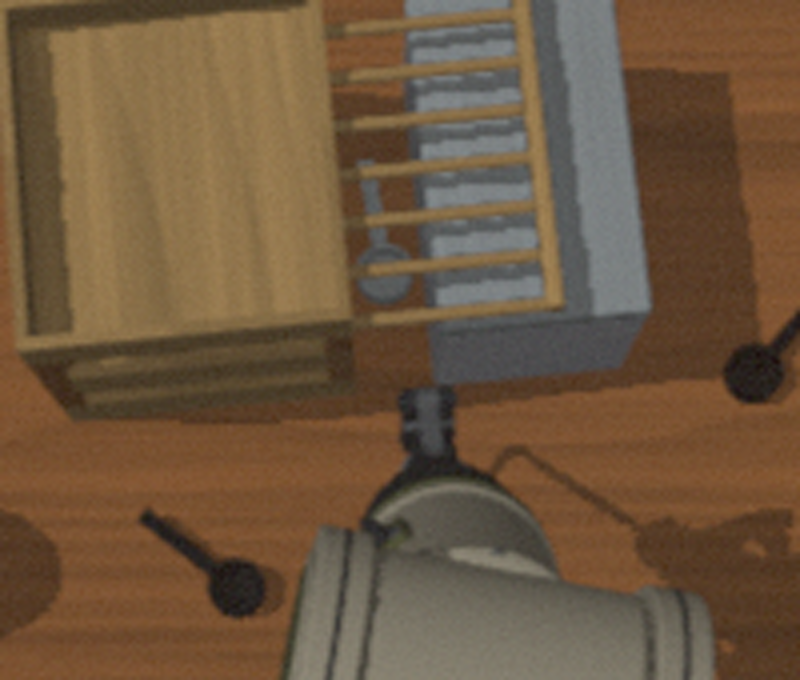

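```bash
python3 - <<'E'
from st import *
st=sense();R0=eul(st['tcp_rot']);p=st['tool_pos']
s=load("scene8.pkl")
pts={'collar':(-16.4,0,0),'coltop':(-22.4,0,0),'bend':(153,0,0),'mid':(80,0,0),'tip':(177,-29,0)}
for k,v in pts.items(): print(k,((proj(s,p+R0@np.array(v))-[180,150])*3).round(),(p+R0@np.array(v)).round(1))
crop(s,280,180,360,300,6,"e5.png")
E
```

```text
collar [[409. 151.]] [523.2  -9.  243.5]
coltop [[409. 142.]] [521.1  -9.2 249.1]
bend [[401. 384.]] [582.9  -4.4  85. ]
mid [[404. 289.]] [557.2  -6.4 153.3]
tip [[406. 389.]] [564.4  -6.2  52.3]
```

View pics/e5.png

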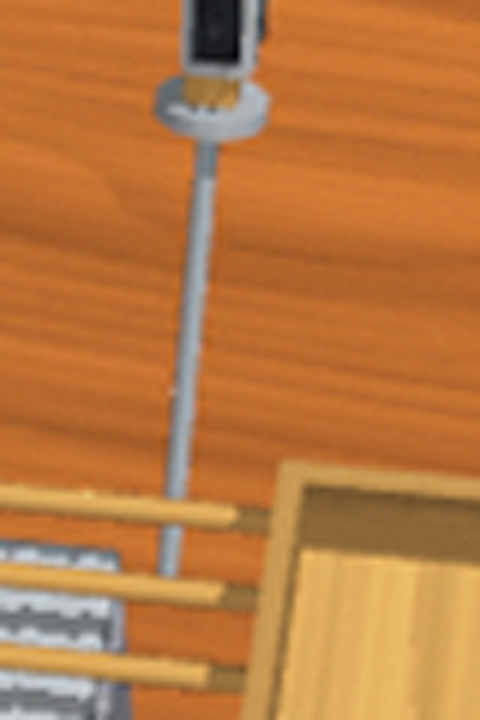

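```bash
sed -i 's/^TIP=.*/TIP=np.array([176,-29,7.0])/' h.py; python3 - <<'E'
from st import *
st=sense();R0=eul(st['tcp_rot']);p=st['tool_pos']
for w in[((-20,-2.5,38),28),((10,-2.5,36),34)]:
    p1,R1=tcp_for_tip(*w); print(w,delta(p,R0,p1,R1),ik(p1,R1,st['joint_pos']))
E
```

```text
((-20, -2.5, 38), 28) (array([ 0.0241,  0.0042, -0.0107]), array([-0.0008,  0.0051,  0.1275])) (array([-10.65861763, -33.66689329, 123.76417406,   8.2992282 ,
        63.06436173, -17.90608843]), np.float64(1.5597002836952072e-11))
((10, -2.5, 36), 34) (array([ 0.0369,  0.0129, -0.0108]), array([-0.0006,  0.0051,  0.2322])) (array([-11.79222205, -37.80854275, 129.46445753,  11.39376391,
        56.05673165, -20.67891897]), np.float64(3.979039320256561e-13))
```

Call:
drive_tool --pt "255 0.004 0.001 -0.003 0 0 0.02" --pt "255 0.009 0.002 -0.006 0 0.002 0.045" --pt "255 0.014 0.003 -0.008 0 0.003 0.07" --pt "255 0.02 0.0035 -0.01 0 0.004 0.1" --pt "255 0.024 0.0042 -0.0107 0 0.005 0.1275" --pt "255 0.028 0.007 -0.0107 0 0.005 0.16" --pt "255 0.032 0.01 -0.0108 0 0.005 0.195" --pt "255 0.035 0.012 -0.0108 0 0.005 0.22" --pt "255 0.0369 0.0129 -0.0108 0 0.005 0.2322" --pt "255 0.0369 0.0129 -0.0108 0 0.005 0.2322"

```text
time: 8.35
tool_pos: [552.3, 2.7, 197.3]
tcp_rot: [90.0, 56.0, 5.1]
ft_force: [-0.3, 0.7, -1.6]
finger_gap: 14.8
```

```bash
python3 - <<'E'
from st import *
st,R0,tp=look(9)
p=st['tool_pos']
s=load("scene9.pkl");crop(s,280,180,360,300,6,"e6.png");
for v in((-16.4,0,0),(153,0,6),TIP): print(((proj(s,p+R0@np.array(v))-[280,180])*6).round())
s=load("top9.pkl");crop(s,270,160,370,260,6,"e7.png");
for v in((-16.4,0,0),(153,0,6),TIP): print(((proj(s,p+R0@np.array(v))-[270,160])*6).round())
E
```

```text
8.45 [552.8   2.8 198.5] gap 15.0 F [ 0.1 -0.  -1.2] al 34.0 psi 5.1 q [-11.9 -37.9 129.5  11.3  56.1 -20.6]
tip org [ 9.6 -4.2 36.4]
[[240. 246.]]
[[189. 757.]]
[[194. 784.]]
[[306. 432.]]
[[295. 259.]]
[[299. 305.]]
```

View pics/e6.png

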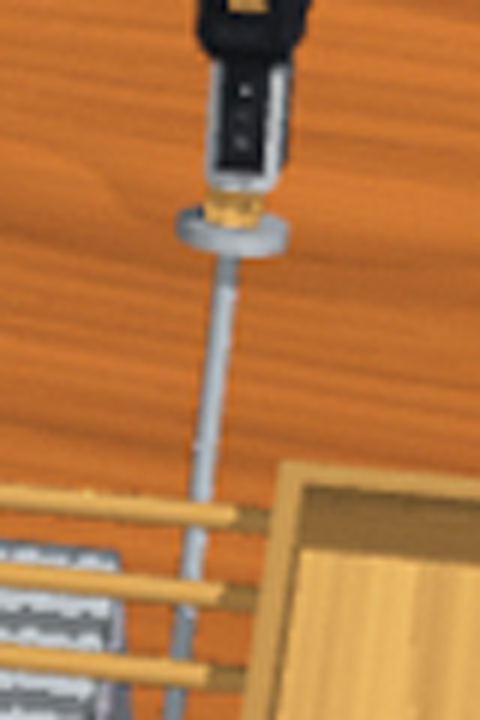

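View pics/e7.png

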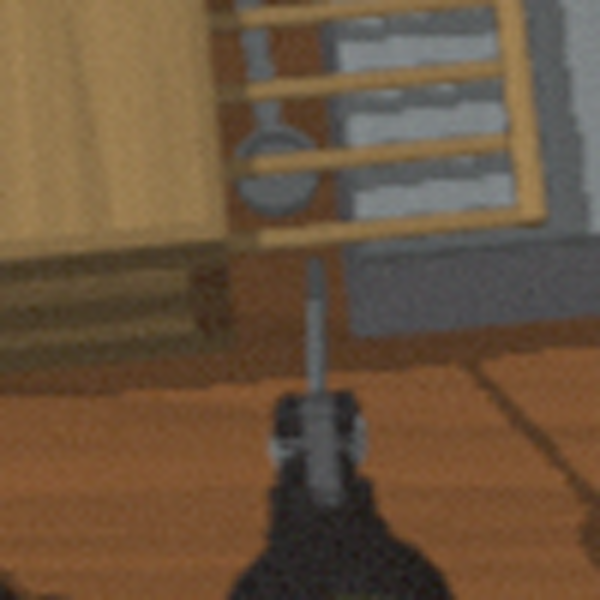

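```bash
cat >> h.py <<'E'
TIP=np.array([175.5,-29,14.5]); LEAN=3.87
def tcp_for_tip(orgp,al,psi=OY,tip=None):
    Rm=rodR(al,psi)@R.from_euler('y',LEAN,degrees=True).as_matrix(); return org(orgp)-Rm@(TIP if tip is None else tip),Rm
E
python3 - <<'E'
from st import *
st=sense();R0=eul(st['tcp_rot']);p=st['tool_pos']
for w in[((25,-2.6,35),36),((48,-2.6,33),39),((73,-2.6,31),42)]:
    p1,R1=tcp_for_tip(*w); print(w,delta(p,R0,p1,R1),ik(p1,R1,st['joint_pos']))
E
```

```text
((25, -2.6, 35), 36) (array([0.0088, 0.0058, 0.003 ]), array([-0.0035,  0.0695,  0.0349])) (array([-17.11014855, -36.40811588, 129.9268729 ,  20.24976843,
        55.58097775, -30.51074128]), np.float64(2.2737367544323206e-13))
((48, -2.6, 33), 39) (array([0.0223, 0.0145, 0.0029]), array([-0.0052,  0.0695,  0.0872])) (array([-17.23880338, -36.00221755, 131.6972431 ,  22.88983004,
        51.05838801, -33.03424845]), np.float64(6.536993168992922e-13))
((73, -2.6, 31), 42) (array([0.0375, 0.0247, 0.0029]), array([-0.007 ,  0.0695,  0.1396])) (array([-17.17201671, -34.66130294, 133.05328467,  26.09795666,
        46.11059538, -36.14724497]), np.float64(3.410605131648481e-13))
```

Call:
drive_tool --pt "255 0.002 0.0015 0.001 -0.001 0.02 0.01" --pt "255 0.005 0.003 0.002 -0.002 0.04 0.02" --pt "255 0.007 0.0045 0.003 -0.003 0.06 0.03" --pt "255 0.0088 0.0058 0.003 -0.0035 0.0695 0.035" --pt "255 0.0155 0.01 0.003 -0.0043 0.0695 0.061" --pt "255 0.0223 0.0145 0.0029 -0.0052 0.0695 0.0872" --pt "255 0.028 0.018 0.0029 -0.006 0.0695 0.105" --pt "255 0.033 0.022 0.0029 -0.0065 0.0695 0.123" --pt "255 0.0365 0.024 0.0029 -0.007 0.0695 0.136" --pt "255 0.0375 0.0247 0.0029 -0.007 0.0695 0.1396"

```text
time: 9.28
tool_pos: [594.4, 4.3, 180.3]
tcp_rot: [94.3, 47.9, 11.1]
ft_force: [1.0, -0.1, -1.7]
finger_gap: 14.7
```

```bash
python3 - <<'E'
from st import *
st,R0,tp=look(10)
p=st['tool_pos']
s=load("scene10.pkl");crop(s,270,220,370,370,5,"e8.png");
for v in((-16.4,0,1.5),(153,0,13),TIP): print(((proj(s,p+R0@np.array(v))-[270,220])*5).round())
s=load("top10.pkl");crop(s,270,160,370,260,6,"e9.png");
for v in((-16.4,0,1.5),(153,0,13),TIP): print(((proj(s,p+R0@np.array(v))-[270,160])*6).round())
E
```

```text
9.3833 [594.3   4.2 180.8] gap 14.9 F [ 0.1 -0.1 -1.7] al 42.1 psi 5.3 q [-17.1 -34.6 133.1  26.1  46.1 -36.2]
tip org [72.8 -1.9 30.5]
[[223. 121.]]
[[189. 573.]]
[[195. 604.]]
[[308. 332.]]
[[277. 122.]]
[[278. 160.]]
```

View pics/e8.png

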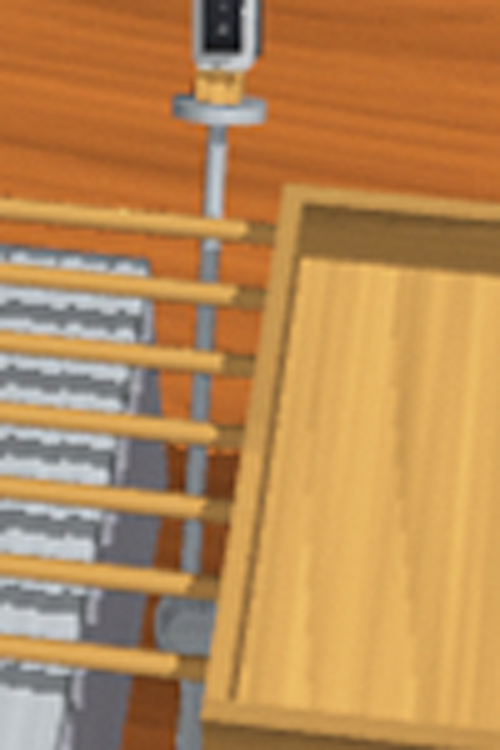

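View pics/e9.png

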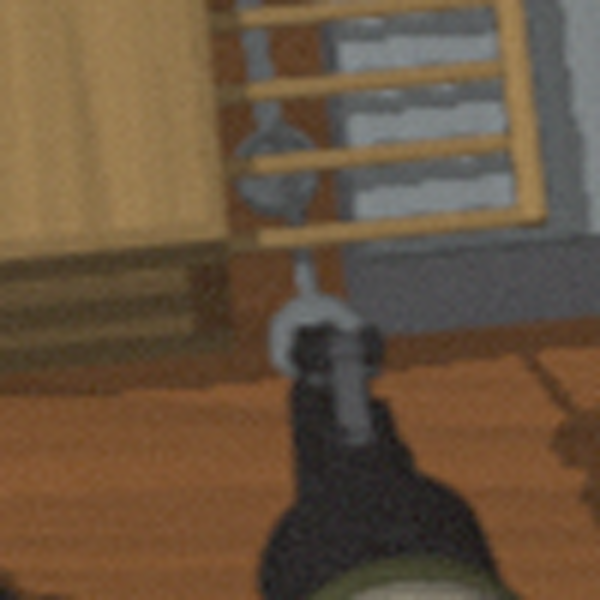

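```bash
python3 - <<'E'
from st import *
s=load("scene10.pkl");t=load("top10.pkl")
print(toorg(onz(t,(270+276/6-.4,160+168/6-.4),20)),toorg(onz(s,(270+187/5-.4,220+625/5-.4),20)))
st=sense();R0=eul(st['tcp_rot']);p=st['tool_pos']
for w in[((73,-2.6,20),42),((73,-2.6,9),42)]:
    p1,R1=tcp_for_tip(*w); print(w,delta(p,R0,p1,R1),ik(p1,R1,st['joint_pos']))
    print(((proj(s,org(w[0]))-[270,220])*5).round(),((proj(t,org(w[0]))-[270,160])*6).round())
E
```

```text
[7.35028884e+01 4.55918910e-02 2.00000000e+01] [75.93650504 -5.49888708 20.        ]
((73, -2.6, 20), 42) (array([ 0.0078, -0.007 ,  0.0011]), array([ 0.0002, -0.0008,  0.0005])) (array([-17.17201671, -33.957336  , 133.79659827,  26.73152778,
        44.81438136, -37.05050349]), np.float64(4.263256414560601e-13))
[[194. 617.]] [[280. 166.]]
((73, -2.6, 9), 42) (array([ 0.016 , -0.0143,  0.0017]), array([ 0.0002, -0.0008,  0.0005])) (array([-17.17201671, -33.17678713, 134.49820256,  27.42648674,
        43.49466282, -38.01906091]), np.float64(1.4210854715202004e-13))
[[195. 630.]] [[280. 173.]]
```

Call:
drive_tool --pt "255 0.002 -0.0018 0.0003 0 0 0" --pt "255 0.004 -0.0036 0.0005 0 0 0" --pt "255 0.006 -0.0054 0.001 0 0 0" --pt "255 0.008 -0.0072 0.001 0 0 0" --pt "255 0.01 -0.009 0.0013 0 0 0" --pt "255 0.012 -0.0107 0.0015 0 0 0" --pt "255 0.014 -0.0125 0.0017 0 0 0" --pt "255 0.0155 -0.0138 0.0017 0 0 0" --pt "255 0.016 -0.0143 0.0017 0 0 0" --pt "255 0.016 -0.0143 0.0017 0 0 0"

```text
time: 10.22
tool_pos: [594.4, 3.6, 159.0]
tcp_rot: [94.3, 47.9, 11.1]
ft_force: [-0.4, -0.1, -0.7]
finger_gap: 14.9
```

```bash
python3 - <<'E'
from st import *
st,R0,tp=look(11)
p=st['tool_pos']
s=load("scene11.pkl");crop(s,270,220,370,370,5,"f1.png");
s=load("top11.pkl");crop(s,270,160,370,260,6,"f2.png");
for w in[((60,-2.6,9),42),((30,-2.6,9),36),((0,-2.6,9),30),((-30,-2.6,9),25),((-60,-2.6,9),20),((-80,-2.6,9),20)]:
    p1,R1=tcp_for_tip(*w); print(w,delta(p,R0,p1,R1),ik(p1,R1,st['joint_pos'])[1])
E
```

```text
10.3167 [594.6   3.5 159.5] gap 14.8 F [-0.1  0.  -1.4] al 42.2 psi 5.3 q [-17.2 -33.1 134.5  27.5  43.5 -38.1]
tip org [73.3 -2.6  9.3]
((60, -2.6, 9), 42) (array([-0.0086, -0.01  , -0.0007]), array([ 0.0003, -0.0006, -0.0004])) 1.4210854715202004e-13
((30, -2.6, 9), 36) (array([-0.0246, -0.014 , -0.0018]), array([ 0.0074, -0.0006, -0.1049])) 1.4210854715202004e-13
((0, -2.6, 9), 30) (array([-0.0388, -0.0186, -0.0027]), array([ 0.0145, -0.0005, -0.2094])) 9.094947017729282e-13
((-30, -2.6, 9), 25) (array([-0.0526, -0.0267, -0.0037]), array([ 0.0205, -0.0005, -0.2964])) 3.410605131648481e-13
((-60, -2.6, 9), 20) (array([-0.0651, -0.0353, -0.0045]), array([ 0.0264, -0.0005, -0.3835])) 1.1368683772161603e-13
((-80, -2.6, 9), 20) (array([-0.0784, -0.0502, -0.0054]), array([ 0.0264, -0.0005, -0.3835])) 3.979039320256561e-13
```

View pics/f1.png

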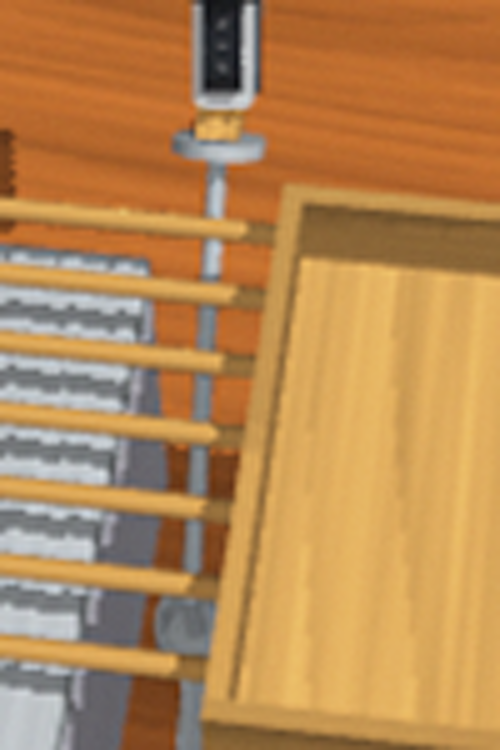

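View pics/f2.png

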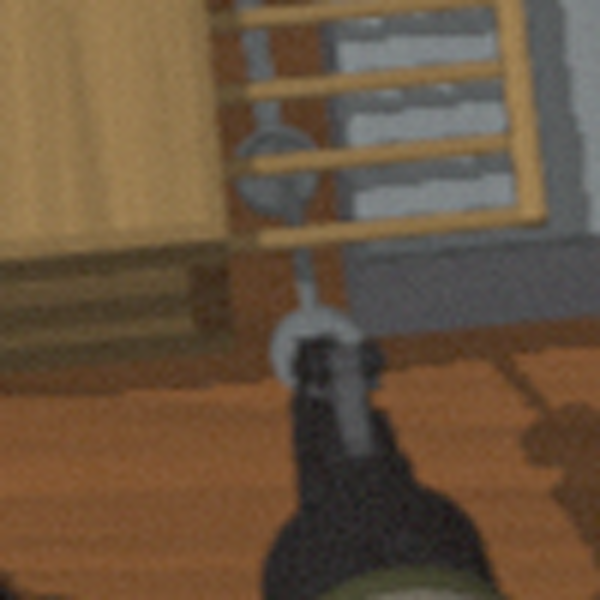

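Call:
drive_tool --pt "255 -0.003 -0.0035 -0.0002 0 0 0" --pt "255 -0.006 -0.007 -0.0005 0 0 0" --pt "255 -0.0086 -0.01 -0.0007 0 0 0" --pt "255 -0.0113 -0.0107 -0.0009 0.001 0 -0.0175" --pt "255 -0.014 -0.0113 -0.0011 0.0025 0 -0.035" --pt "255 -0.0166 -0.012 -0.0013 0.004 0 -0.0525" --pt "255 -0.0193 -0.0127 -0.0015 0.005 0 -0.07" --pt "255 -0.022 -0.0133 -0.0016 0.006 0 -0.0875" --pt "255 -0.0246 -0.014 -0.0018 0.0074 0 -0.1049" --pt "255 -0.0246 -0.014 -0.0018 0.0074 0 -0.1049"

```text
time: 11.15
tool_pos: [568.4, 1.1, 169.8]
tcp_rot: [95.3, 53.8, 11.8]
ft_force: [0.4, -0.3, -0.5]
finger_gap: 15.0
```

```bash
python3 - <<'E'
from st import *
st,R0,tp=look(12)
p=st['tool_pos']
s=load("scene12.pkl");crop(s,270,220,370,370,5,"f3.png");
s=load("top12.pkl");crop(s,270,160,370,260,6,"f4.png");
for w in[((15,-2.6,9),33),((0,-2.6,9),30),((-30,-2.6,9),25),((-60,-2.6,9),20),((-80,-2.6,9),18)]:
    p1,R1=tcp_for_tip(*w); print(w,delta(p,R0,p1,R1),ik(p1,R1,st['joint_pos'])[1])
E
```

```text
11.25 [568.    1.3 168.6] gap 15.3 F [-0.3  0.9 -1. ] al 36.2 psi 5.3 q [-16.8 -34.  131.2  21.   52.1 -31.8]
tip org [30.3 -2.4  9.1]
((15, -2.6, 9), 33) (array([-0.0071, -0.0032, -0.0004]), array([ 0.004 , -0.0007, -0.0522])) 7.958078640513122e-13
((0, -2.6, 9), 30) (array([-0.0137, -0.0063, -0.0008]), array([ 0.0075, -0.0007, -0.1044])) 1.4210854715202004e-13
((-30, -2.6, 9), 25) (array([-0.0265, -0.0158, -0.0017]), array([ 0.0134, -0.0007, -0.1915])) 4.547473508864641e-13
((-60, -2.6, 9), 20) (array([-0.038 , -0.0257, -0.0025]), array([ 0.0194, -0.0007, -0.2786])) 5.684341886080802e-14
((-80, -2.6, 9), 18) (array([-0.047 , -0.0363, -0.0031]), array([ 0.0217, -0.0007, -0.3134])) 3.410605131648481e-13
```

View pics/f3.png

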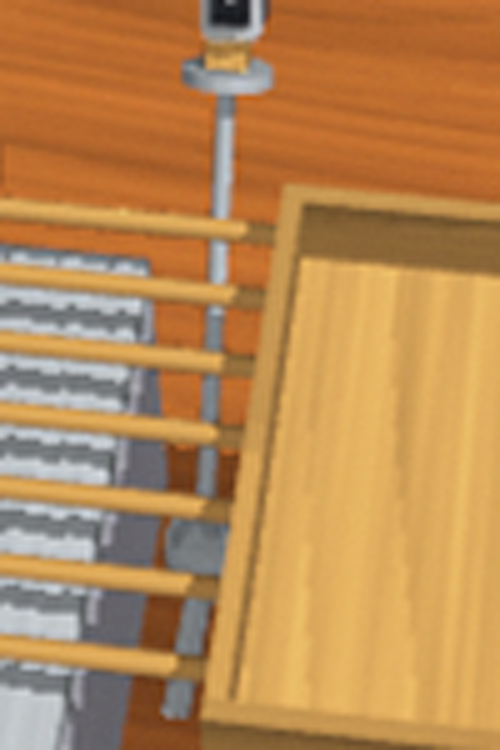

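View pics/f4.png

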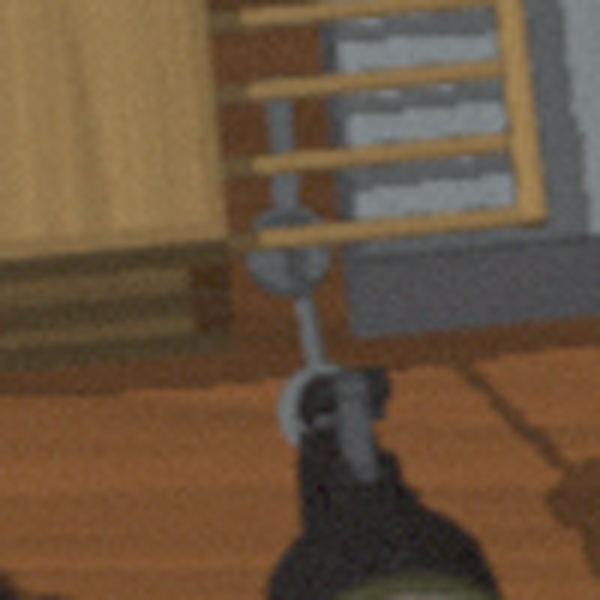

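Call:
drive_tool --pt "255 -0.0025 -0.001 -0.0001 0.001 0 -0.018" --pt "255 -0.005 -0.0022 -0.0003 0.003 0 -0.037" --pt "255 -0.0071 -0.0032 -0.0004 0.004 0 -0.0522" --pt "255 -0.01 -0.0045 -0.0006 0.0055 0 -0.076" --pt "255 -0.0137 -0.0063 -0.0008 0.0075 0 -0.1044" --pt "255 -0.0168 -0.0087 -0.001 0.009 0 -0.126" --pt "255 -0.02 -0.011 -0.0013 0.0105 0 -0.148" --pt "255 -0.0232 -0.0134 -0.0015 0.012 0 -0.17" --pt "255 -0.0265 -0.0158 -0.0017 0.0134 0 -0.1915" --pt "255 -0.0265 -0.0158 -0.0017 0.0134 0 -0.1915"

```text
time: 12.08
tool_pos: [539.7, -1.6, 181.4]
tcp_rot: [98.3, 64.8, 14.4]
ft_force: [1.0, -0.8, -0.8]
finger_gap: 14.7
```

```bash
python3 - <<'E'
from st import *
st,R0,tp=look(13)
p=st['tool_pos']
s=load("top13.pkl");crop(s,270,160,370,260,6,"f5.png");
for w in[((-60,-2.6,9),20),((-90,-2.6,9),18),((-90,-2.6,60),18)]:
    p1,R1=tcp_for_tip(*w); print(w,delta(p,R0,p1,R1),ik(p1,R1,st['joint_pos'])[1])
E
```

```text
12.1833 [539.6  -1.5 180.6] gap 14.8 F [ 0.6 -0.4 -0.2] al 25.3 psi 5.2 q [-14.6 -28.5 122.2  13.3  64.4 -24.2]
tip org [-30.2  -2.5   8.8]
((-60, -2.6, 9), 20) (array([-0.0096, -0.0117, -0.0007]), array([ 0.0058, -0.0007, -0.087 ])) 2.8421709430404007e-13
((-90, -2.6, 9), 18) (array([-0.0206, -0.0329, -0.0014]), array([ 0.0082, -0.0007, -0.1218])) 1.1368683772161603e-13
((-90, -2.6, 60), 18) (array([-0.0667, -0.0113, -0.0046]), array([ 0.0082, -0.0007, -0.1218])) 5.684341886080802e-14
```

View pics/f5.png

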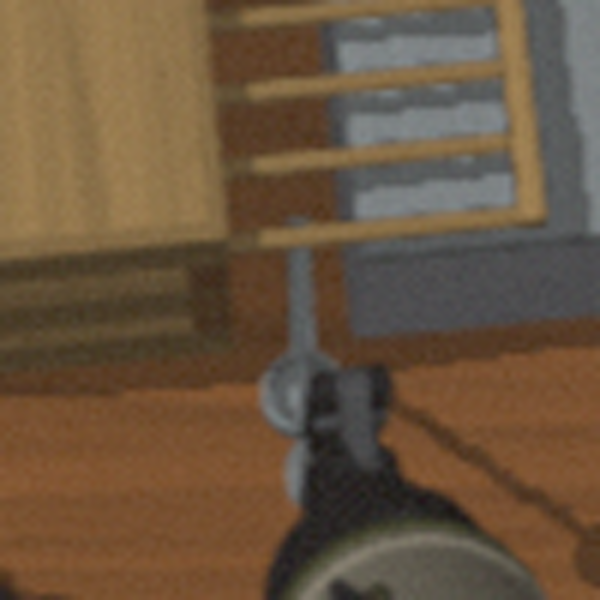

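Scoop follows (cup at about (320,226) in the top view, in front of the mouth). Continuing to 90 mm out.

Call:
drive_tool --pt "255 -0.002 -0.0024 -0.0001 0.001 0 -0.017" --pt "255 -0.004 -0.0048 -0.0003 0.0025 0 -0.035" --pt "255 -0.0058 -0.007 -0.0004 0.0035 0 -0.052" --pt "255 -0.0077 -0.0093 -0.0005 0.0045 0 -0.07" --pt "255 -0.0096 -0.0117 -0.0007 0.0058 0 -0.087" --pt "255 -0.0123 -0.017 -0.0009 0.0065 0 -0.096" --pt "255 -0.015 -0.0223 -0.0011 0.007 0 -0.105" --pt "255 -0.018 -0.0276 -0.0013 0.0076 0 -0.113" --pt "255 -0.0206 -0.0329 -0.0014 0.0082 0 -0.1218" --pt "255 -0.0206 -0.0329 -0.0014 0.0082 0 -0.1218"

```text
time: 13.02
tool_pos: [500.3, -5.1, 185.5]
tcp_rot: [101.9, 71.6, 17.7]
ft_force: [0.4, -0.3, -0.4]
finger_gap: 14.9
```

```bash
python3 - <<'E'
from st import *
st,R0,tp=look(14)
p=st['tool_pos']
s=load("top14.pkl");crop(s,260,160,380,270,5,"f6.png");
s=load("scene14.pkl");crop(s,240,170,360,290,5,"f7.png");
p1=p+[0,0,70];print(delta(p,R0,p1,R0),ik(p1,R0,st['joint_pos']))
E
```

```text
13.1167 [501.1  -5.1 185.5] gap 15.0 F [ 0.1 -1.3 -1.4] al 18.4 psi 5.2 q [-14.3 -27.9 119.5  10.1  72.9 -21.8]
tip org [-90.1  -2.7   9.1]
(array([-0.0664,  0.0217, -0.0045]), array([0., 0., 0.])) (array([-14.27470014, -28.84057126, 112.86497594,   9.76492888,
        80.32223556, -20.44189723]), np.float64(2.2737367544323206e-13))
```

View pics/f6.png

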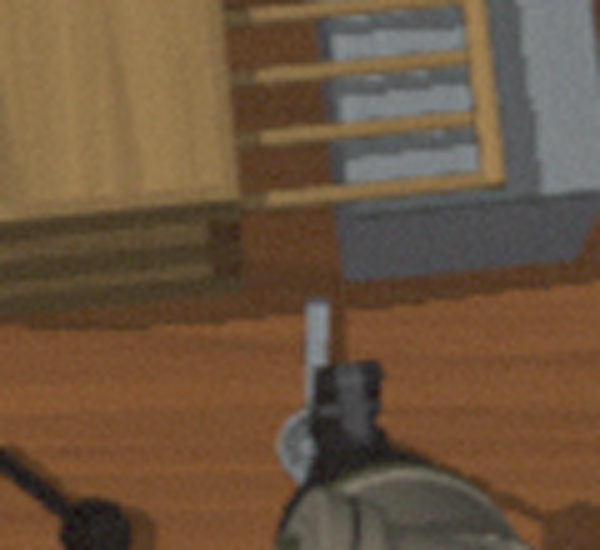

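View pics/f7.png

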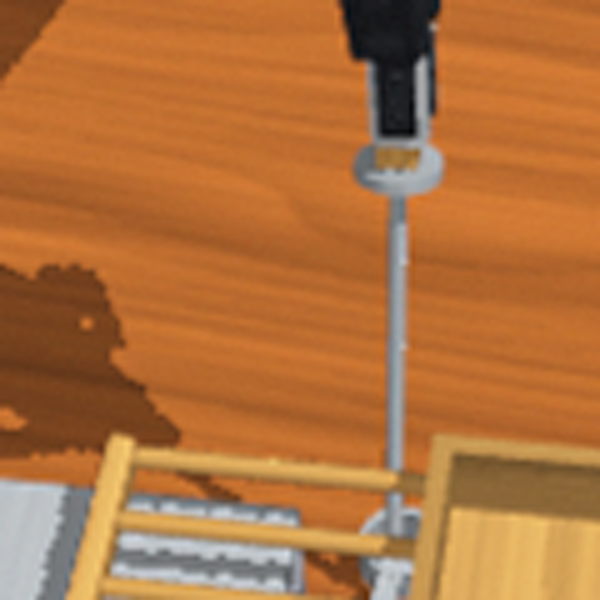

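Call:
drive_tool --pt "255 -0.005 0.002 -0.0003 0 0 0" --pt "255 -0.014 0.0046 -0.001 0 0 0" --pt "255 -0.025 0.008 -0.0017 0 0 0" --pt "255 -0.036 0.0118 -0.0024 0 0 0" --pt "255 -0.048 0.0157 -0.0033 0 0 0" --pt "255 -0.058 0.019 -0.004 0 0 0" --pt "255 -0.064 0.021 -0.0044 0 0 0" --pt "255 -0.0664 0.0217 -0.0045 0 0 0" --pt "255 -0.0664 0.0217 -0.0045 0 0 0" --pt "255 -0.0664 0.0217 -0.0045 0 0 0"

```text
time: 13.95
tool_pos: [501.0, -5.0, 255.0]
tcp_rot: [101.9, 71.6, 17.8]
ft_force: [-0.2, -0.1, -1.2]
finger_gap: 14.6
```

```bash
python3 - <<'E'
from st import *
st,R0,tp=look(15)
p=st['tool_pos']
s=load("scene15.pkl");crop(s,230,110,370,290,4,"g1.png");print((proj(s,tp)-[230,110])*4)
crop(load("top15.pkl"),260,160,380,270,5,"g2.png")
COL=np.array([-16.4,0,2.5])
R1=rodR(0,-13.6)@R.from_euler('y',LEAN,degrees=True).as_matrix()
c=np.array([473.4,-349.2,258])-110*np.array([.972,-.235,0])
p1=c-R1@COL
print(p1,delta(p,R0,p1,R1),ik(p1,R1,st['joint_pos']))
E
```

```text
14.05 [500.8  -5.  254.4] gap 14.8 F [-0.4  0.1 -0.7] al 18.3 psi 5.2 q [-14.3 -28.7 112.9   9.8  80.3 -20.4]
tip org [-90.7  -2.4  78. ]
[[358.36187247 593.06797961]]
[ 367.32678975 -319.8497907   241.80612826] (array([-0.0583, -0.1576,  0.2981]), array([ 0.3463, -0.0525, -0.287 ])) (array([-49.6883283 ,  -9.02487956,  96.67347145,   3.13678933,
        94.62631519, -35.89735541]), np.float64(1.7053025658242404e-13))
```

View pics/g1.png

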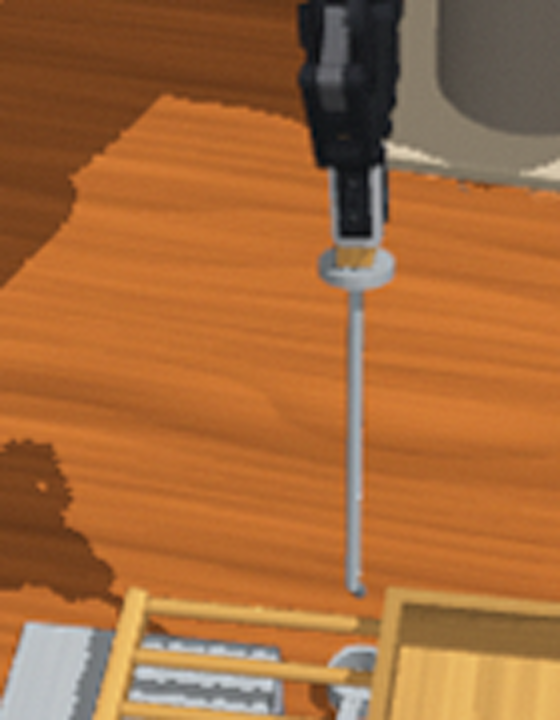

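View pics/g2.png

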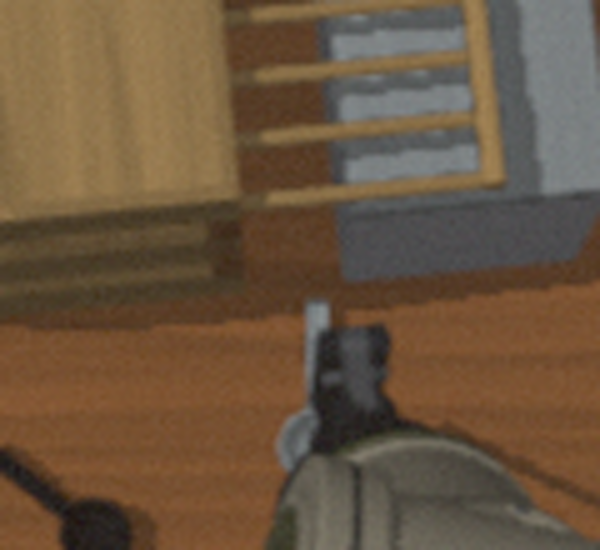

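Call:
drive_tool --pt "255 -0.003 -0.008 0.0149 0.017 -0.0026 -0.014" --pt "255 -0.009 -0.0236 0.0447 0.052 -0.008 -0.043" --pt "255 -0.0152 -0.041 0.0775 0.09 -0.0136 -0.075" --pt "255 -0.0216 -0.0583 0.1103 0.128 -0.0194 -0.106" --pt "255 -0.028 -0.0756 0.143 0.166 -0.025 -0.138" --pt "255 -0.0344 -0.093 0.176 0.204 -0.031 -0.169" --pt "255 -0.041 -0.11 0.209 0.242 -0.0367 -0.2" --pt "255 -0.047 -0.128 0.242 0.281 -0.0425 -0.233" --pt "255 -0.054 -0.145 0.275 0.319 -0.0485 -0.265" --pt "255 -0.0583 -0.1576 0.2981 0.3463 -0.0525 -0.287"

```text
time: 14.88
tool_pos: [366.2, -322.4, 241.7]
tcp_rot: [-178.8, 86.1, 77.4]
ft_force: [0.7, 0.0, -0.8]
finger_gap: 14.7
```

```bash
python3 - <<'E'
from st import *
st,R0,tp=look(16)
p=st['tool_pos']
s=load("scene16.pkl");crop(s,100,40,250,240,4,"g3.png");
COL=np.array([-16.4,0,2.5])
t=load("top16.pkl");crop(t,400,210,540,350,5,"g4.png")
for v in(COL,(153,0,13),TIP): print(((proj(s,p+R0@np.array(v))-[100,40])*4).round(),((proj(t,p+R0@np.array(v))-[400,210])*5).round())
R1=rodR(0,-13.6)@R.from_euler('y',LEAN,degrees=True).as_matrix()
for d in(110,50,0):
    c=np.array([473.4,-349.2,252])-d*np.array([.972,-.235,0])
    p1=c-R1@COL
    print(p1,delta(p,R0,p1,R1))
E
```

```text
14.9833 [ 366.  -322.8  241. ] gap 15.0 F [ 0.5  0.9 -0.8] al 3.9 psi -13.9 q [-50.   -8.7  96.5   3.1  94.6 -35.9]
tip org [-309.2 -296.9   65. ]
[[340. 318.]] [[443. 532.]]
[[408. 557.]] [[320. 538.]]
[[444. 554.]] [[295. 600.]]
[ 367.32678975 -319.8497907   235.80612826] (array([ 0.0054,  0.0006, -0.0028]), array([-0.0049, -0.0004,  0.0018]))
[ 425.64678975 -333.9497907   235.80612826] (array([ 0.0053,  0.0606, -0.0031]), array([-0.0049, -0.0004,  0.0018]))
[ 474.24678975 -345.6997907   235.80612826] (array([ 0.0052,  0.1106, -0.0033]), array([-0.0049, -0.0004,  0.0018]))
```

View pics/g3.png

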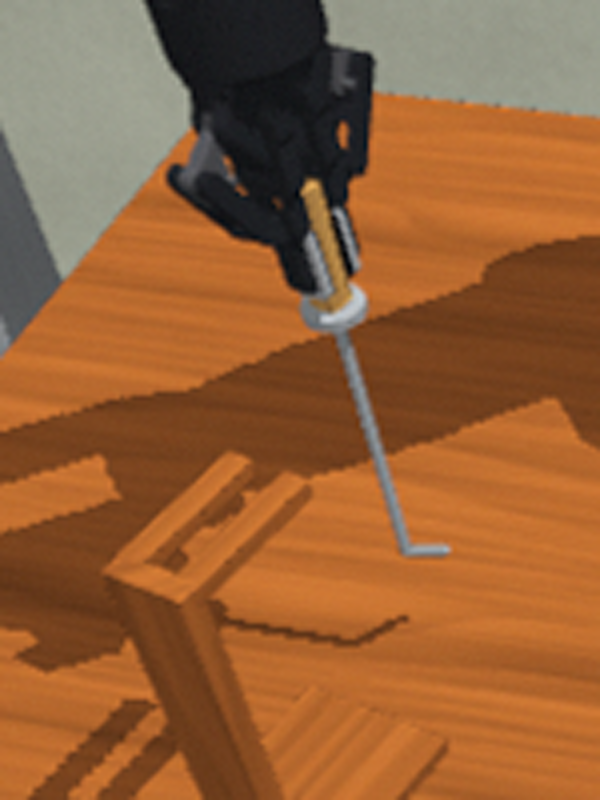

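View pics/g4.png

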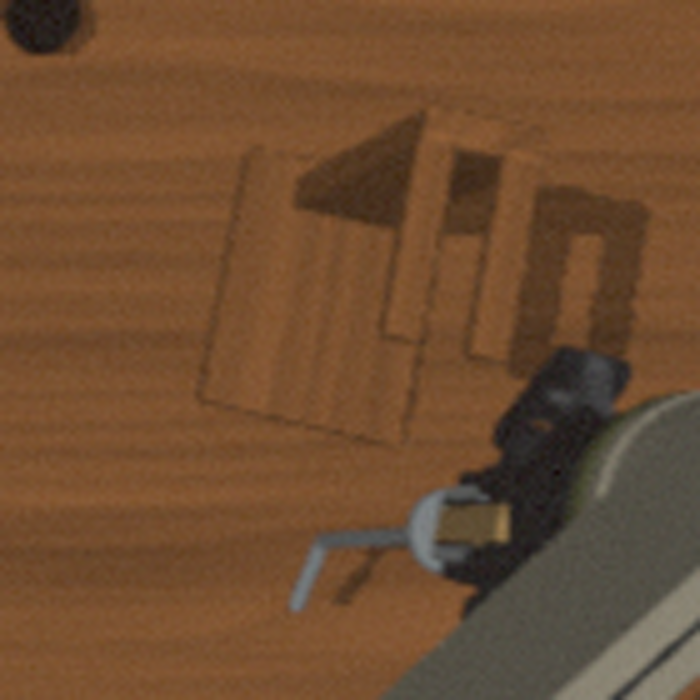

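Call:
drive_tool --pt "255 0.002 0.003 -0.001 -0.002 0 0.001" --pt "255 0.004 0.01 -0.003 -0.005 0 0.0018" --pt "255 0.0054 0.022 -0.003 -0.005 0 0.0018" --pt "255 0.0053 0.036 -0.003 -0.005 0 0.0018" --pt "255 0.0053 0.052 -0.0031 -0.005 0 0.0018" --pt "255 0.0053 0.068 -0.0031 -0.005 0 0.0018" --pt "255 0.0053 0.084 -0.0032 -0.005 0 0.0018" --pt "255 0.0052 0.098 -0.0033 -0.005 0 0.0018" --pt "255 0.0052 0.107 -0.0033 -0.005 0 0.0018" --pt "255 0.0052 0.1106 -0.0033 -0.005 0 0.0018"

```text
time: 15.82
tool_pos: [477.7, -341.4, 237.5]
tcp_rot: [176.9, 86.1, 73.7]
ft_force: [-0.7, -1.1, -1.0]
finger_gap: 15.3
```

```bash
python3 - <<'E'
from st import *
st,R0,tp=look(17)
p=st['tool_pos']
s=load("scene17.pkl");crop(s,100,80,230,240,4,"g5.png");
COL=np.array([-16.4,0,2.5])
t=load("top17.pkl");crop(t,430,210,540,310,5,"g6.png")
print('collar',p+R0@COL)
R1=rodR(0,-13.6)@R.from_euler('y',LEAN,degrees=True).as_matrix()
for z in (252,221):
    c=np.array([473.4,-349.2,z]); p1=c-R1@COL
    print(p1,delta(p,R0,p1,R1))
E
```

```text
15.9167 [ 477.  -341.4  237.7] gap 15.2 F [-0.8  0.2 -1. ] al 3.9 psi -13.2 q [-43.    6.1  82.3   3.5  93.4 -29.6]
tip org [-199.4 -326.2   61.5]
collar [ 476.1246327  -344.94478962  253.88438325]
[ 474.24678975 -345.6997907   235.80612826] (array([ 0.0016, -0.0017,  0.0049]), array([ 0.0069, -0.0007, -0.0033]))
[ 474.24678975 -345.6997907   204.80612826] (array([ 0.0325, -0.0018,  0.007 ]), array([ 0.0069, -0.0007, -0.0033]))
```

View pics/g5.png

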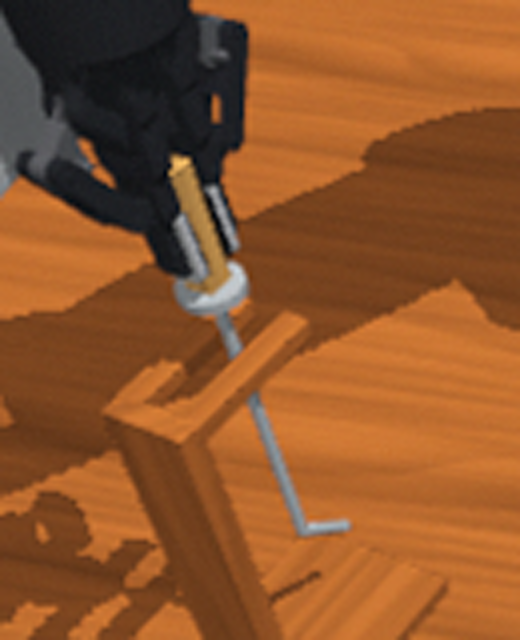

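View pics/g6.png

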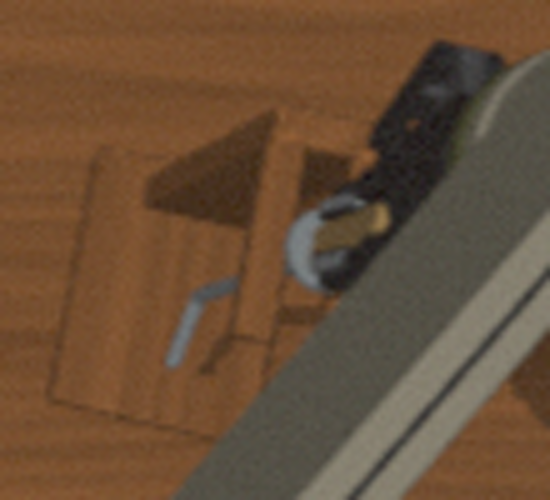

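```bash
python3 - <<'E'
from st import *
st,R0,tp=look(18)
p=st['tool_pos']
COL=np.array([-16.4,0,2.5])
print('collar',p+R0@COL)
R1=rodR(0,-13.6)@R.from_euler('y',LEAN,degrees=True).as_matrix()
for z in (252,221):
    c=np.array([473.4,-349.2,z]); p1=c-R1@COL
    print(p1,delta(p,R0,p1,R1))
# visual: collar from images
s=load("scene18.pkl");t=load("top18.pkl")
print(((proj(s,p+R0@COL)-[100,80])*4),((proj(t,p+R0@(COL-[6,0,0]))-[430,210])*5))
print(((proj(s,p+R0@(COL-[6,0,0]))-[100,80])*4))
E
```

```text
16.0167 [ 476.2 -341.7  237.9] gap 14.9 F [ 0.  -0.1 -1.8] al 3.9 psi -13.3 q [-43.1   6.   82.3   3.5  93.4 -29.7]
tip org [-200.3 -326.4   61.7]
collar [ 475.29833117 -345.19589625  254.12438917]
[ 474.24678975 -345.6997907   235.80612826] (array([ 0.0018, -0.001 ,  0.0045]), array([ 0.0059, -0.0006, -0.0032]))
[ 474.24678975 -345.6997907   204.80612826] (array([ 0.0328, -0.0011,  0.0066]), array([ 0.0059, -0.0006, -0.0032]))
[[216.52831583 293.86079035]] [[326.524323   253.00742438]]
[[212.47244298 284.08018052]]
```

Call:
drive_tool --pt "255 0.001 -0.0005 0.002 0.003 0 -0.001" --pt "255 0.002 -0.001 0.0045 0.006 0 -0.003" --pt "255 0.002 -0.001 0.0045 0.006 0 -0.003" --pt "255 0.007 -0.001 0.005 0.006 0 -0.003" --pt "255 0.013 -0.001 0.0053 0.006 0 -0.003" --pt "255 0.019 -0.001 0.0057 0.006 0 -0.003" --pt "255 0.025 -0.001 0.0061 0.006 0 -0.003" --pt "255 0.029 -0.0011 0.0064 0.006 0 -0.003" --pt "255 0.032 -0.0011 0.0066 0.006 0 -0.003" --pt "255 0.0325 -0.0011 0.0066 0.006 0 -0.003"

```text
time: 16.85
tool_pos: [473.9, -346.1, 203.9]
tcp_rot: [-179.1, 86.1, 77.2]
ft_force: [-0.3, -0.2, -1.4]
finger_gap: 14.7
```

```bash
python3 - <<'E'
from st import *
st,R0,tp=look(19)
p=st['tool_pos']
COL=np.array([-16.4,0,2.5])
print('collar',p+R0@COL)
s=load("scene19.pkl");crop(s,100,80,230,240,4,"g7.png");
t=load("top19.pkl");crop(t,430,210,540,310,5,"g8.png")
E
```

```text
16.95 [ 474.2 -346.4  204.9] gap 14.6 F [-0.6  0.7 -1.3] al 3.9 psi -13.6 q [-43.5   6.9  84.7   3.4  90.3 -29.9]
tip org [-203.3 -330.5   28.8]
collar [ 473.34938818 -349.88936766  221.09528783]
```

View pics/g7.png

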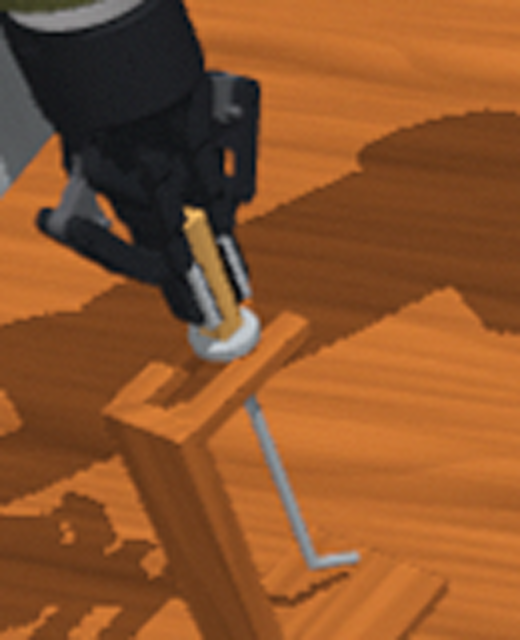

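View pics/g8.png

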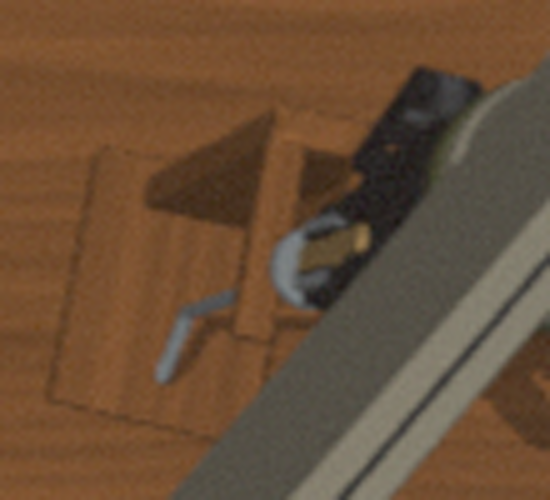

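Call:
drive_tool --pt "255 0.0005 0 0 0 0 0" --pt "255 0.001 0 0 0 0 0" --pt "255 0.0013 0 0 0 0 0" --pt "255 0.0016 0 0 0 0 0" --pt "255 0.002 0 0 0 0 0" --pt "255 0.002 0 0 0 0 0" --pt "255 0.002 0 0 0 0 0" --pt "255 0.002 0 0 0 0 0" --pt "255 0.002 0 0 0 0 0" --pt "255 0.002 0 0 0 0 0"

```text
time: 17.78
tool_pos: [474.3, -346.3, 203.1]
tcp_rot: [179.8, 86.1, 76.1]
ft_force: [0.7, 0.1, -1.0]
finger_gap: 15.0
```

Call:
drive_tool --pt "255 0.0005 0 0 0 0 0" --pt "255 0.001 0 0 0 0 0" --pt "255 0.0015 0 0 0 0 0" --pt "255 0.002 0 0 0 0 0" --pt "255 0.0025 0 0 0 0 0" --pt "255 0.003 0 0 0 0 0" --pt "255 0.003 0 0 0 0 0" --pt "255 0.003 0 0 0 0 0" --pt "255 0.003 0 0 0 0 0" --pt "255 0.003 0 0 0 0 0"

```text
time: 18.62
tool_pos: [474.4, -346.3, 201.5]
tcp_rot: [179.0, 86.2, 75.4]
ft_force: [-4.1, 3.0, 8.7]
finger_gap: 14.7
```

Call:
drive_tool --pt "200 0 0 0 0 0 0" --pt "190 0 0 0 0 0 0" --pt "180 0 0 0 0 0 0" --pt "160 0 0 0 0 0 0" --pt "140 0 0 0 0 0 0" --pt "120 0 0 0 0 0 0" --pt "100 0 0 0 0 0 0" --pt "80 0 0 0 0 0 0" --pt "80 0 0 0 0 0 0" --pt "80 0 0 0 0 0 0"

```text
time: 19.45
tool_pos: [474.3, -346.2, 200.1]
tcp_rot: [179.8, 86.1, 76.2]
ft_force: [0.0, 0.7, 0.0]
finger_gap: 58.5
```

```bash
python3 - <<'E'
from st import *
st,R0,tp=look(20)
p=st['tool_pos']
s=load("scene20.pkl");crop(s,100,80,230,240,4,"g9.png");
t=load("top20.pkl");crop(t,430,210,540,310,5,"g10.png")
p1=np.array([474,-349,320.]);R1=down(-13.6);print(delta(p,R0,p1,R1))
p1=np.array([474,-347,p[2]+30]);print(delta(p,R0,p1,R1))
E
```

```text
19.55 [ 474.3 -346.1  200. ] gap 58.6 F [-0.2 -0.6 -0.7] al 3.9 psi -13.7 q [-43.4   7.   85.1   3.4  89.7 -29.9]
tip org [-203.2 -330.3   24. ]
(array([-0.1199,  0.0004, -0.0053]), array([-0.0009, -0.0676, -0.0002]))
(array([-0.03  , -0.0001, -0.0011]), array([-0.0009, -0.0676, -0.0002]))
```

View pics/g9.png

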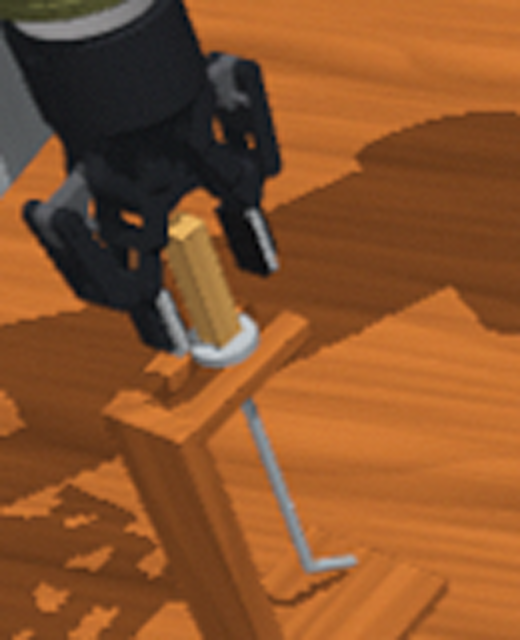

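View pics/g10.png

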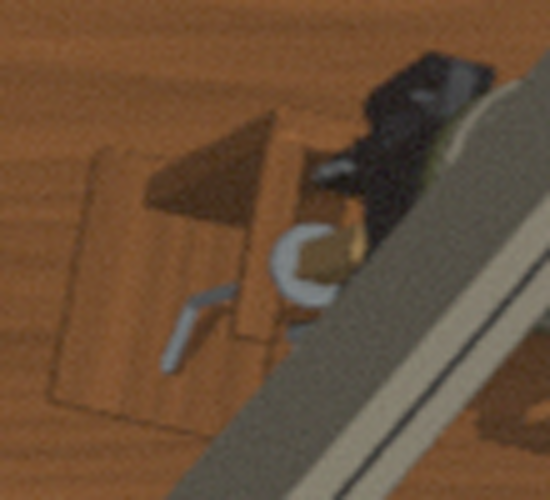

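Call:
drive_tool --pt "60 -0.006 0 0 0 0 0" --pt "60 -0.015 0 0 0 0 0" --pt "60 -0.028 0 0 0 0 0" --pt "60 -0.042 0 0 0 0 0" --pt "60 -0.058 0 0 0 0 0" --pt "60 -0.074 0 0 0 0 0" --pt "60 -0.09 0 -0.001 0 -0.02 0" --pt "60 -0.105 0 -0.003 0 -0.04 0" --pt "60 -0.115 0 -0.004 0 -0.06 0" --pt "60 -0.12 0 -0.0053 0 -0.0676 0"

```text
time: 20.38
tool_pos: [474.5, -348.8, 323.2]
tcp_rot: [44.2, 89.7, -59.4]
ft_force: [0.5, -0.2, -0.1]
finger_gap: 65.2
```

```bash
python3 - <<'E'
from st import *
st,R0,tp=look(21)
s=load("scene21.pkl");crop(s,100,80,230,240,4,"i1.png");
t=load("top21.pkl");crop(t,260,160,360,280,6,"i2.png");crop(s,240,200,360,320,5,"i3.png")
E
```

```text
20.4833 [ 474.4 -348.3  321.8] gap 65.5 F [ 0.6  0.2 -0.3] al 0.2 psi -13.6 q [-41.3   4.6  75.1  -0.  100.2 -27.7]
tip org [-206.8 -344.2  146.2]
```

View pics/i1.png

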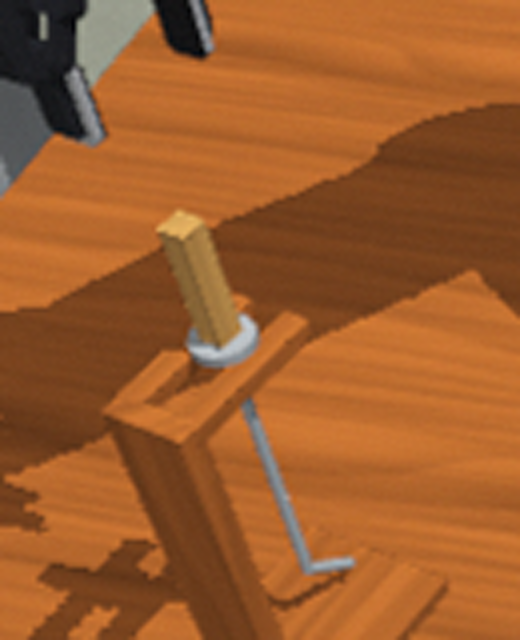

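View pics/i2.png

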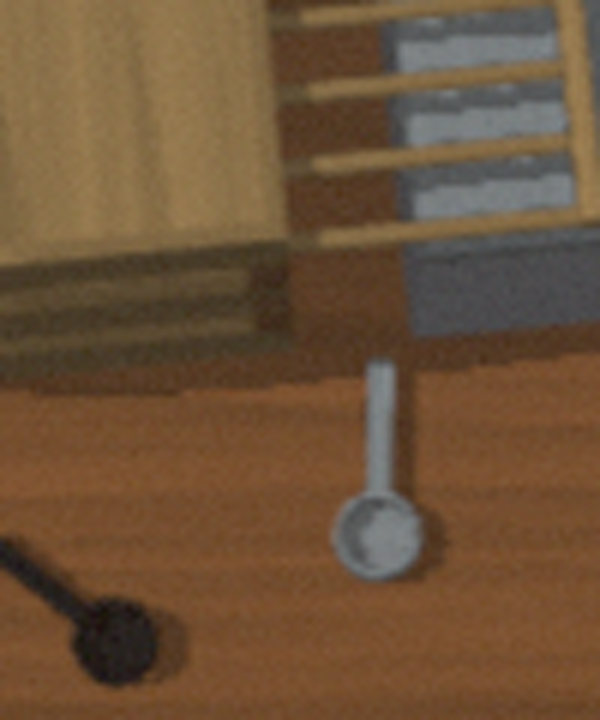

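View pics/i3.png

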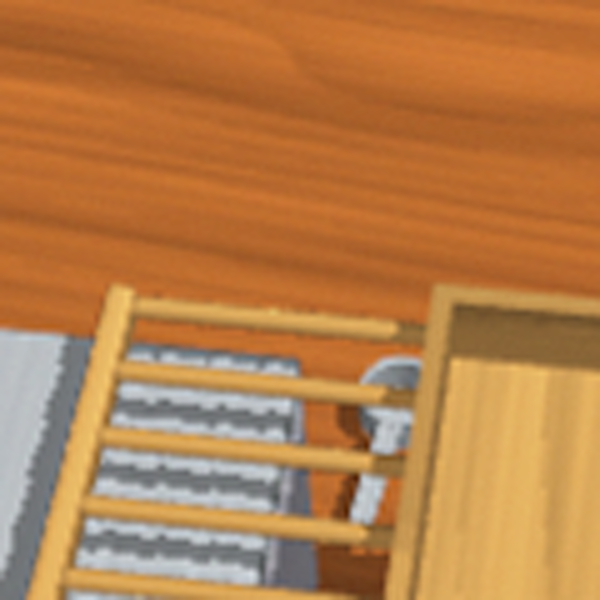

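```bash
python3 - <<'E'
from st import *
t=load("top21.pkl");s=load("scene21.pkl")
c=onz(t,(260+379/6-.4,160+535/6-.4),20);h=onz(t,(260+382/6-.4,160+362/6-.4),19)
c2=onz(s,(240+400/5-.4,200+390/5-.4),20);print(c,h,c2,np.linalg.norm(h-c),np.degrees(np.arctan2(h[1]-c[1],h[0]-c[0])),toorg(c))
yaw=np.degrees(np.arctan2(h[1]-c[1],h[0]-c[0]))
st=sense();p=st['tool_pos'];R0=eul(st['tcp_rot'])
for j in(yaw-90,):
    R1=down(j); 
    for z in(130,30,-31):
        p1=np.array([c[0],c[1],z]); print(j,delta(p,R0,p1,R1),ik(p1,R1,[-10,0,95,0,85,80]))
E
```

```text
[535.3262771   -4.29891581  20.        ] [607.96064971  -6.14716283  19.        ] [535.07743381  -4.25378977  20.        ] 72.6647651960342 -1.4576281548907735 [-82.84349565  -2.42879082  20.        ]
-91.45762815489077 (array([ 0.1911, -0.022 , -0.349 ]), array([ 1.3594e+00, -2.0000e-04, -3.1000e-03])) (array([-5.94823085e+00, -3.35104201e-01,  1.00070383e+02, -5.22531197e-17,
        8.02647216e+01,  8.55093973e+01]), np.float64(3.410605131648481e-13))
-91.45762815489077 (array([ 0.2911, -0.0222, -0.3492]), array([ 1.3594e+00, -2.0000e-04, -3.1000e-03])) (array([-5.94823085e+00,  5.67995393e+00,  1.04932119e+02,  4.50956822e-17,
        6.93879275e+01,  8.55093973e+01]), np.float64(1.1368683772161603e-13))
-91.45762815489077 (array([ 0.3521, -0.0223, -0.3493]), array([ 1.3594e+00, -2.0000e-04, -3.1000e-03])) (array([-5.94823085e+00,  1.08350736e+01,  1.06482485e+02,  3.15986882e-17,
        6.26824415e+01,  8.55093973e+01]), np.float64(1.1368683772161603e-13))
```

Call:
drive_tool --pt "60 0.0 -0.001 -0.015 0.05 0 0" --pt "60 0.0 -0.003 -0.045 0.16 0 0" --pt "60 0.0 -0.005 -0.08 0.28 0 0" --pt "60 0.0 -0.007 -0.117 0.4 0 0" --pt "60 0.01 -0.01 -0.155 0.52 0 0" --pt "60 0.03 -0.012 -0.193 0.64 0 0" --pt "60 0.05 -0.015 -0.23 0.76 0 0" --pt "60 0.07 -0.017 -0.265 0.88 0 0" --pt "60 0.09 -0.019 -0.3 1.0 0 -0.003" --pt "60 0.11 -0.021 -0.33 1.12 0 -0.003"

```text
time: 21.32
tool_pos: [530.1, -24.2, 210.3]
tcp_rot: [-50.3, 89.8, 142.0]
ft_force: [0.5, -1.3, -0.3]
finger_gap: 65.3
```

```bash
python3 - <<'E'
from st import *
st=sense();p=st['tool_pos'];R0=eul(st['tcp_rot']);print(p,st['joint_pos'].round(1))
R1=down(-91.5)
for z in(60,):
    p1=np.array([535.2,-4.3,z]); print(delta(p,R0,p1,R1))
E
```

```text
[530.12093072 -24.21388805 210.27034028] [-8.2 -3.5 94.7  0.1 89.  69.4]
(array([ 0.1503, -0.0179, -0.0096]), array([0.2415, 0.0027, 0.0025]))
```

Call:
drive_tool --pt "60 0.01 -0.004 -0.002 0.05 0 0" --pt "60 0.03 -0.008 -0.005 0.1 0 0" --pt "60 0.055 -0.012 -0.008 0.15 0.001 0.001" --pt "60 0.08 -0.016 -0.0096 0.2 0.002 0.002" --pt "60 0.105 -0.0179 -0.0096 0.2415 0.0027 0.0025" --pt "60 0.13 -0.0179 -0.0096 0.2415 0.0027 0.0025" --pt "60 0.145 -0.0179 -0.0096 0.2415 0.0027 0.0025" --pt "60 0.1503 -0.0179 -0.0096 0.2415 0.0027 0.0025" --pt "60 0.1503 -0.0179 -0.0096 0.2415 0.0027 0.0025" --pt "60 0.1503 -0.0179 -0.0096 0.2415 0.0027 0.0025"

```text
time: 22.15
tool_pos: [535.7, -6.3, 61.8]
tcp_rot: [162.9, 90.0, -18.3]
ft_force: [0.5, -0.1, 0.4]
finger_gap: 65.4
```

```bash
python3 - <<'E'
from st import *
st,R0,tp=look(22);p=st['tool_pos']
R1=down(-91.5)
for z in(0,-25,-31):
    p1=np.array([535.2,-4.3,z]); print(delta(p,R0,p1,R1))
s=load("scene22.pkl");crop(s,220,120,380,300,4,"i4.png")
for q in([0,0,0],[0,33,0],[0,-33,0],[0,0,40],[0,33,40],[0,-33,40]): print(q,((proj(s,p+np.array(q))-[220,120])*4).round())
E
```

```text
22.25 [537.   -6.4  63.2] gap 65.0 F [ 0.2 -0.7  0.1] al 0.2 psi -91.2 q [ -6.2   3.4 103.6  -0.   72.8  85. ]
tip org [ -92.    25.6 -112.3]
(array([ 0.0632, -0.0021,  0.002 ]), array([ 0.0057, -0.0034, -0.0004]))
(array([ 0.0882, -0.0021,  0.0021]), array([ 0.0057, -0.0034, -0.0004]))
(array([ 0.0942, -0.0021,  0.0021]), array([ 0.0057, -0.0034, -0.0004]))
[0, 0, 0] [[392. 584.]]
[0, 33, 0] [[455. 595.]]
[0, -33, 0] [[330. 573.]]
[0, 0, 40] [[390. 537.]]
[0, 33, 40] [[455. 548.]]
[0, -33, 40] [[327. 526.]]
```

View pics/i4.png

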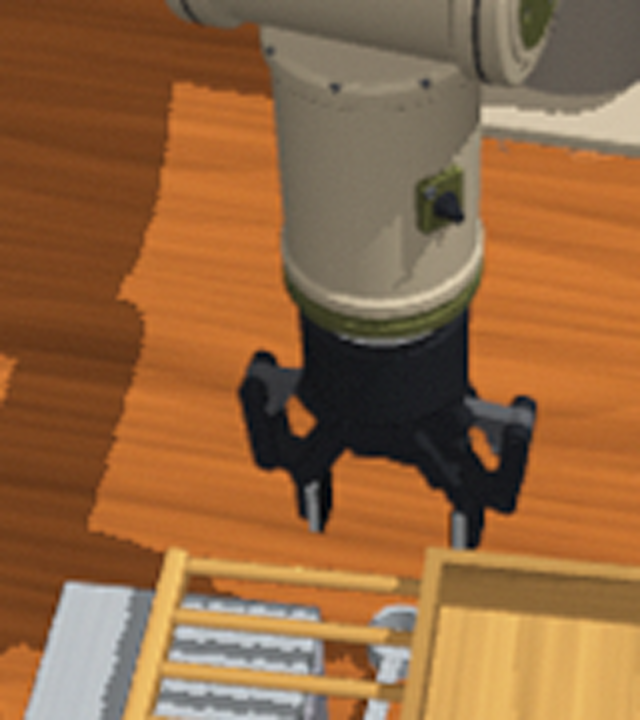

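Call:
drive_tool --pt "60 0.006 -0.001 0.001 0.003 -0.0015 0" --pt "60 0.018 -0.0021 0.002 0.0057 -0.0034 0" --pt "60 0.03 -0.0021 0.002 0.0057 -0.0034 0" --pt "60 0.042 -0.0021 0.002 0.0057 -0.0034 0" --pt "60 0.054 -0.0021 0.002 0.0057 -0.0034 0" --pt "60 0.066 -0.0021 0.0021 0.0057 -0.0034 0" --pt "60 0.077 -0.0021 0.0021 0.0057 -0.0034 0" --pt "60 0.085 -0.0021 0.0021 0.0057 -0.0034 0" --pt "60 0.088 -0.0021 0.0021 0.0057 -0.0034 0" --pt "60 0.0882 -0.0021 0.0021 0.0057 -0.0034 0"

```text
time: 23.08
tool_pos: [533.1, -4.1, -27.6]
tcp_rot: [1.1, 89.8, 179.6]
ft_force: [-0.8, -0.2, -0.3]
finger_gap: 65.0
```

```bash
python3 - <<'E'
from st import *
st,R0,tp=look(23);p=st['tool_pos']
R1=down(-91.5)
for z in(-31,):
    p1=np.array([535.2,-4.3,z]); print(delta(p,R0,p1,R1))
s=load("scene23.pkl");crop(s,240,180,360,300,5,"i5.png")
for q in([0,33,36],[0,-33,36],[0,33,41],[0,-33,41],[0,-33,46]): print(q,((proj(s,p+np.array(q))-[240,180])*5).round())
crop(load("top23.pkl"),260,180,380,300,5,"i6.png")
E
```

```text
23.1833 [534.3  -4.2 -26.2] gap 65.2 F [0.7 0.4 0. ] al 0.1 psi -91.5 q [ -5.9  10.4 106.4  -0.   63.3  85.6]
tip org [ -95.2   28.3 -201.7]
(array([ 0.0048,  0.0001, -0.0009]), array([ 0.    ,  0.0018, -0.0003]))
[0, 33, 36] [[474. 514.]]
[0, -33, 36] [[325. 487.]]
[0, 33, 41] [[474. 507.]]
[0, -33, 41] [[324. 480.]]
[0, -33, 46] [[324. 473.]]
```

View pics/i5.png

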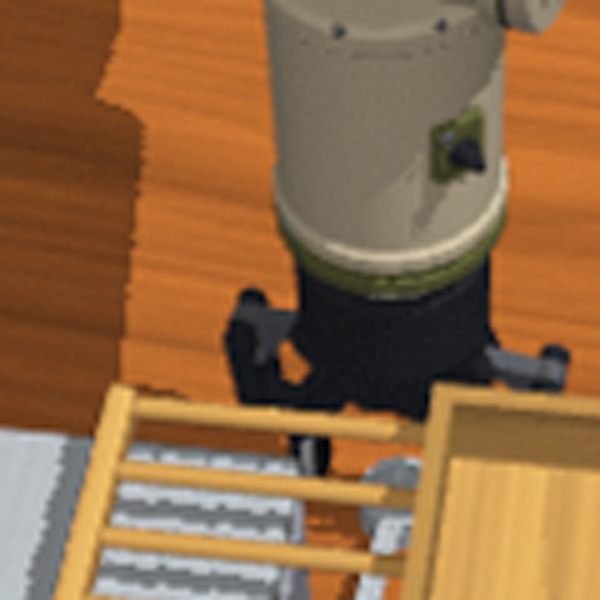

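View pics/i6.png

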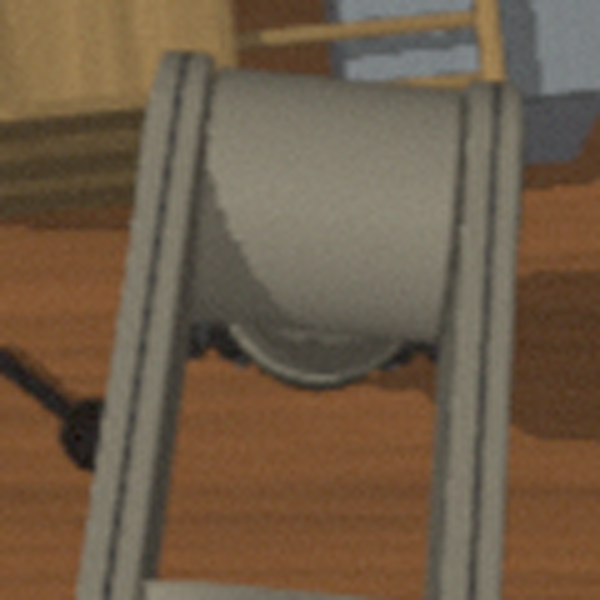

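Call:
drive_tool --pt "60 0.002 0 -0.0009 0 0 0" --pt "60 0.004 0 -0.0009 0 0 0" --pt "60 0.006 0 -0.0009 0 0 0" --pt "60 0.008 0 -0.0009 0 0 0" --pt "60 0.01 0 -0.0009 0 0 0" --pt "90 0.01 0 -0.0009 0 0 0" --pt "105 0.01 0 -0.0009 0 0 0" --pt "115 0.01 0 -0.0009 0 0 0" --pt "115 0.01 0 -0.0009 0 0 0" --pt "115 0.01 0 -0.0009 0 0 0" --squeeze 40

```text
time: 24.02
tool_pos: [534.9, -4.2, -36.3]
tcp_rot: [7.1, 89.9, -174.4]
ft_force: [1.0, 0.0, -0.6]
finger_gap: 47.4
```

```bash
python3 - <<'E'
from st import *
st,R0,tp=look(24);p=st['tool_pos']
s=load("scene24.pkl");crop(s,270,230,350,310,7,"i7.png")
for q in([0,-24,36],[0,-24,40],[0,-24,44]): print(q,((proj(s,p+np.array(q))-[270,230])*7).round())
E
```

```text
24.1167 [534.9  -4.2 -36.4] gap 46.9 F [-0.1  0.1  0.4] al 0.1 psi -91.5 q [ -5.9  11.4 106.5  -0.   62.2  85.6]
tip org [ -94.6   28.2 -211.8]
[0, -24, 36] [[273. 357.]]
[0, -24, 40] [[273. 350.]]
[0, -24, 44] [[273. 342.]]
```

View pics/i7.png

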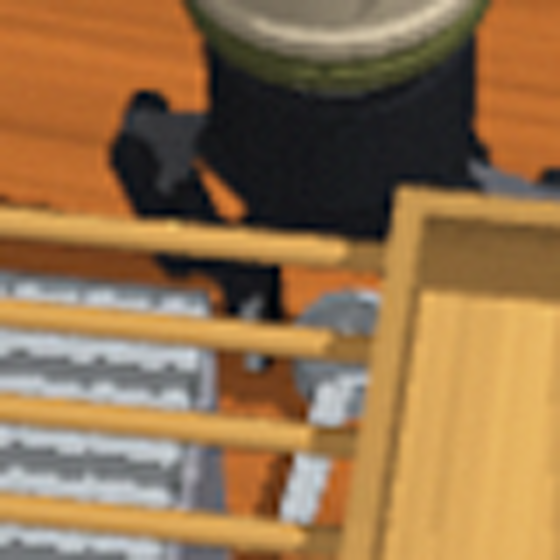

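Call:
drive_tool --pt "115 -0.001 0 0 0 0 0" --pt "115 -0.0015 0 0 0 0 0" --pt "140 -0.0015 0 0 0 0 0" --pt "180 -0.0015 0 0 0 0 0" --pt "255 -0.0015 0 0 0 0 0" --pt "255 -0.0015 0 0 0 0 0" --pt "255 -0.0015 0 0 0 0 0" --pt "255 -0.0015 0 0 0 0 0" --pt "255 -0.0015 0 0 0 0 0" --pt "255 -0.0015 0 0 0 0 0"

```text
time: 24.95
tool_pos: [535.2, -4.2, -34.6]
tcp_rot: [9.8, 89.9, -171.7]
ft_force: [-0.2, -0.2, 5.1]
finger_gap: 33.3
```

Call:
drive_tool --pt "255 -0.003 0 0 0 0 0" --pt "255 -0.01 0 0 0 0 0" --pt "255 -0.025 0 0 0 0 0" --pt "255 -0.045 0 0 0 0 0" --pt "255 -0.07 0 0 0 0 0" --pt "255 -0.095 0 0 0 0 0" --pt "255 -0.12 0 0 0 0 0" --pt "255 -0.14 0 0 0 0 0" --pt "255 -0.15 0 0 0 0 0" --pt "255 -0.15 0 0 0 0 0"

```text
time: 25.78
tool_pos: [537.0, -4.3, 118.1]
tcp_rot: [166.9, 89.9, -14.6]
ft_force: [0.7, -0.6, -0.7]
finger_gap: 33.6
```

```bash
python3 - <<'E'
from st import *
st,R0,tp=look(25);p=st['tool_pos']
s=load("scene25.pkl");crop(s,240,150,360,290,5,"j1.png")
E
```

```text
25.8833 [534.8  -4.1 114.4] gap 33.3 F [-0.4 -0.4 -0.1] al 0.2 psi -91.5 q [ -5.9   0.5 100.9  -0.   78.7  85.6]
tip org [-94.9  28.3 -61.1]
```

View pics/j1.png

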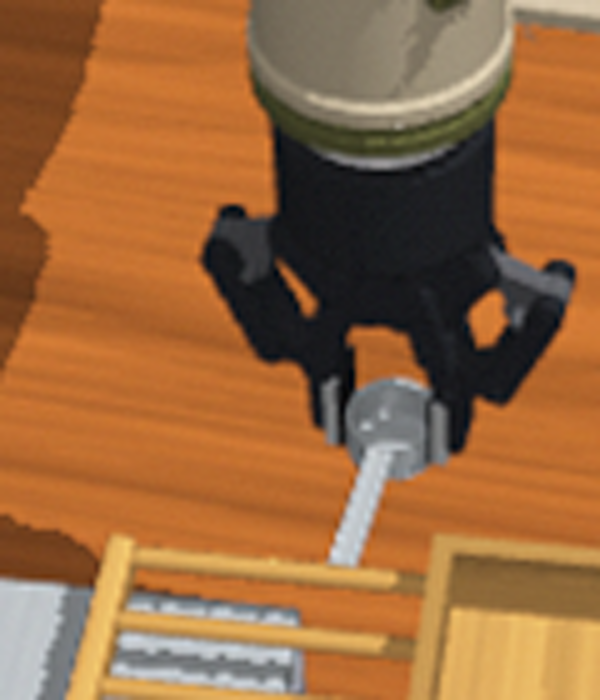

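```bash
python3 - <<'E'
from st import *
st=sense();p=st['tool_pos'];R0=eul(st['tcp_rot']);R1=down(-91.5)
g=org((68,114,0));print(g)
for z in(235,139): 
    p1=np.array([g[0],g[1],z]); print(delta(p,R0,p1,R1),ik(p1,R1,st['joint_pos']))
E
```

```text
[674.88355055 125.44387181   0.        ]
(array([-0.121 , -0.1331, -0.1363]), array([ 0.    ,  0.0028, -0.0002])) (array([6.25216056e+00, 2.03482831e+01, 6.60039378e+01, 1.97342221e-15,
       9.36477791e+01, 9.77521606e+01]), np.float64(2.2737367544323206e-13))
(array([-0.025 , -0.1332, -0.1366]), array([ 0.    ,  0.0028, -0.0002])) (array([6.25216056e+00, 2.23332792e+01, 7.35091696e+01, 1.92114805e-16,
       8.41575513e+01, 9.77521606e+01]), np.float64(2.2737367544323206e-13))
```

Call:
drive_tool --pt "255 -0.015 0 0 0 0 0" --pt "255 -0.045 0 0 0 0 0" --pt "255 -0.08 0 0 0 0 0" --pt "255 -0.11 0 0 0 0 0" --pt "255 -0.121 -0.01 -0.01 0 0.001 0" --pt "255 -0.121 -0.032 -0.033 0 0.0028 0" --pt "255 -0.121 -0.058 -0.06 0 0.0028 0" --pt "255 -0.121 -0.085 -0.087 0 0.0028 0" --pt "255 -0.121 -0.112 -0.115 0 0.0028 0" --pt "255 -0.121 -0.1331 -0.1363 0 0.0028 0"

```text
time: 26.72
tool_pos: [675.5, 127.3, 232.0]
tcp_rot: [5.8, 89.8, -175.6]
ft_force: [0.8, -0.3, -0.1]
finger_gap: 33.1
```

```bash
python3 - <<'E'
from st import *
st,R0,tp=look(26);p=st['tool_pos']
s=load("scene26.pkl");crop(s,260,150,460,350,3,"j2.png")
R1=down(-91.5)
g=org((68,114,0))
for z in(160,139,137): 
    p1=np.array([g[0],g[1],z]); print(delta(p,R0,p1,R1))
E
```

```text
26.8167 [675.3 128.7 229.3] gap 33.3 F [-0.6 -0.4 -1.3] al 0.4 psi -91.3 q [ 6.5 21.  65.8  0.  93.6 97.8]
tip org [ 56.4 147.8  53.9]
(array([ 0.0693,  0.0032, -0.0002]), array([ 0.0031,  0.0069, -0.0002]))
(array([ 0.0903,  0.0032, -0.0003]), array([ 0.0031,  0.0069, -0.0002]))
(array([ 0.0923,  0.0032, -0.0003]), array([ 0.0031,  0.0069, -0.0002]))
```

View pics/j2.png

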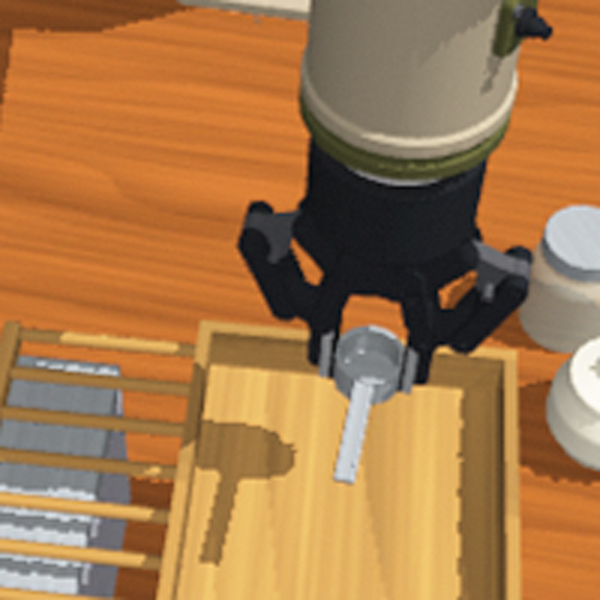

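Call:
drive_tool --pt "255 0.006 0.001 0 0 0.002 0" --pt "255 0.018 0.003 0 0.003 0.005 0" --pt "255 0.03 0.0032 0 0.003 0.006 0" --pt "255 0.042 0.0032 0 0.003 0.006 0" --pt "255 0.054 0.0032 0 0.003 0.006 0" --pt "255 0.064 0.0032 0 0.003 0.006 0" --pt "255 0.072 0.0032 0 0.003 0.006 0" --pt "255 0.077 0.0032 0 0.003 0.006 0" --pt "255 0.08 0.0032 0 0.003 0.006 0" --pt "255 0.08 0.0032 0 0.003 0.006 0"

```text
time: 27.65
tool_pos: [674.8, 122.1, 155.0]
tcp_rot: [176.4, 89.7, -5.3]
ft_force: [0.8, -0.1, -0.5]
finger_gap: 33.5
```

```bash
python3 - <<'E'
from st import *
st,R0,tp=look(27);p=st['tool_pos'];print(toorg(p))
s=load("scene27.pkl");crop(s,260,180,460,380,3,"j3.png")
E
```

```text
27.75 [675.4 122.2 156.3] gap 33.6 F [ 0.8  0.7 -0.2] al 0.4 psi -91.7 q [ 6.  21.3 72.9 -0.1 85.3 97.7]
tip org [ 58.6 141.1 -19.3]
[ 68.25492307 110.74298925 156.31837794]
```

View pics/j3.png

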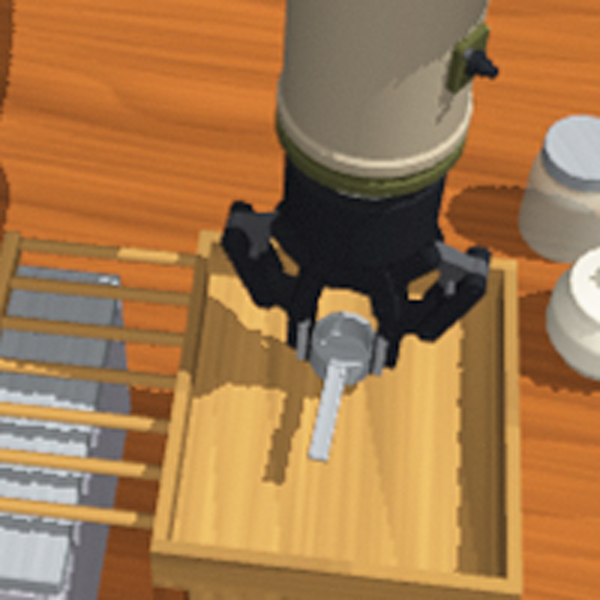

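Bottom now about 19 mm above the tray floor; lowering slowly.

Call:
drive_tool --pt "255 0.003 0 0 0 0 0" --pt "255 0.006 0 0 0 0 0" --pt "255 0.009 0 0 0 0 0" --pt "255 0.012 0 0 0 0 0" --pt "255 0.0145 0 0 0 0 0" --pt "255 0.0165 0 0 0 0 0" --pt "255 0.0175 0 0 0 0 0" --pt "255 0.0175 0 0 0 0 0" --pt "255 0.0175 0 0 0 0 0" --pt "255 0.0175 0 0 0 0 0"

```text
time: 28.58
tool_pos: [675.3, 122.1, 138.4]
tcp_rot: [178.6, 89.6, -3.1]
ft_force: [-0.1, 0.0, -0.5]
finger_gap: 33.3
```

Call:
drive_tool --pt "255 0.0005 0 0 0 0 0" --pt "255 0.001 0 0 0 0 0" --pt "255 0.0015 0 0 0 0 0" --pt "255 0.002 0 0 0 0 0" --pt "255 0.0025 0 0 0 0 0" --pt "255 0.0025 0 0 0 0 0" --pt "255 0.0025 0 0 0 0 0" --pt "255 0.0025 0 0 0 0 0" --pt "255 0.0025 0 0 0 0 0" --pt "255 0.0025 0 0 0 0 0"

```text
time: 29.42
tool_pos: [675.5, 122.2, 137.5]
tcp_rot: [179.5, 89.6, -2.2]
ft_force: [-3.8, -1.1, 7.6]
finger_gap: 33.6
```

Call:
drive_tool --pt "140 0 0 0 0 0 0" --pt "135 0 0 0 0 0 0" --pt "130 0 0 0 0 0 0" --pt "120 0 0 0 0 0 0" --pt "110 0 0 0 0 0 0" --pt "100 0 0 0 0 0 0" --pt "90 0 0 0 0 0 0" --pt "80 0 0 0 0 0 0" --pt "80 0 0 0 0 0 0" --pt "80 0 0 0 0 0 0"

```text
time: 30.25
tool_pos: [675.2, 122.1, 135.7]
tcp_rot: [177.9, 89.6, -3.8]
ft_force: [0.2, -0.2, -0.7]
finger_gap: 58.4
```

Call:
drive_tool --pt "80 -0.005 0 0 0 0 0" --pt "80 -0.015 0 0 0 0 0" --pt "80 -0.03 0 0 0 0 0" --pt "80 -0.05 0 0 0 0 0" --pt "80 -0.07 0 0 0 0 0" --pt "80 -0.09 0 0 0 0 0" --pt "80 -0.11 0 0 0 0 0" --pt "80 -0.13 0 0 0 0 0" --pt "80 -0.145 0 0 0 0 0" --pt "80 -0.15 0 0 0 0 0"

```text
time: 31.08
tool_pos: [675.5, 122.3, 290.9]
tcp_rot: [-177.1, 89.3, 1.2]
ft_force: [-0.2, 0.4, 1.6]
finger_gap: 58.3
```

```bash
python3 - <<'E'
from st import *
st,R0,tp=look(28)
s=load("scene28.pkl");cv2.imwrite("pics/k1.png",s["frame"]);cv2.imwrite("pics/k2.png",load("top28.pkl")["frame"])
E
```

```text
31.1833 [675.1 122.3 288.1] gap 58.5 F [ 0.2 -0.2  0. ] al 0.6 psi -91.7 q [ 6.  19.6 61.5 -0.1 98.4 97.7]
tip org [ 58.8 141.2 112.5]
```

View pics/k1.png

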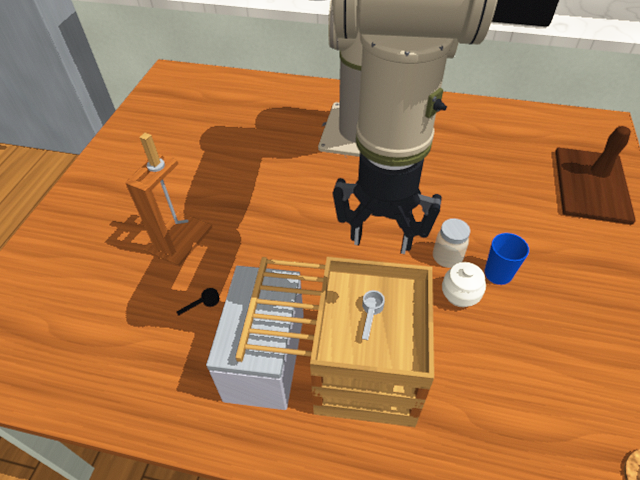

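View pics/k2.png

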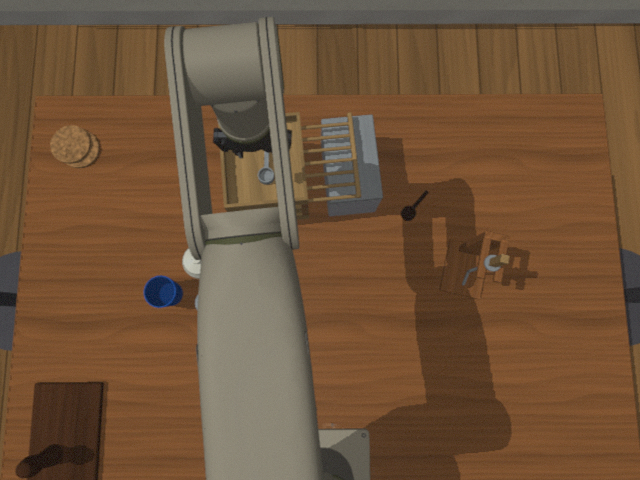

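```bash
python3 - <<'E'
from st import *
s=load("scene28.pkl");s0=load("scene0.pkl");t=load("top28.pkl");t0=load("top0.pkl")
print("scoop rim",toorg(onz(s,(373,298),192)),toorg(onz(t,(266,175.5),192)))
# rod & objects: image diff vs start
for nm,a,b,(x0,y0,x1,y1) in[("rod scene",s,s0,(125,125,215,260)),("objs scene",s,s0,(438,215,535,310)),("rod top",t,t0,(440,230,530,300)),("cup top",t,t0,(143,272,185,310))]:
    d=np.abs(a["frame"][y0:y1,x0:x1].astype(int)-b["frame"][y0:y1,x0:x1]).max(2); print(nm,(d>40).sum(),d.size)
crop(s,110,120,220,270,4,"k3.png")
E
```

```text
scoop rim [ 66.533984   109.61423826 192.        ] [ 65.96887684 109.63973762 192.        ]
rod scene 4958 12150
objs scene 0 9215
rod top 259 6300
cup top 0 1596
```

View pics/k3.png

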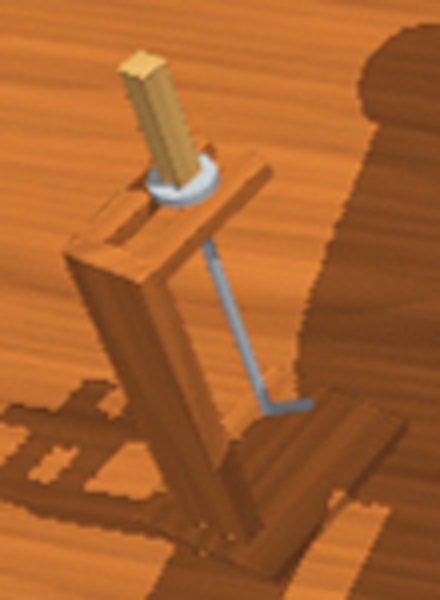

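```bash
python3 -c "
from bench import hand_in,sense
print(hand_in())"
```

```text
the job is handed in; nothing more can be done
None
```

The job is handed in, at about 31 s of the 69 s allowed. I took the rod from its stand and pulled the scoop about 83 mm out of the front of the gap with the tip inside its cup. I then hung the rod back in the fork and set the scoop down in the top tray. `hand_in()` gave no verdict.

**Last checks that passed:**
- **Scoop:** both cameras put the cup's centre at organizer (66, 110) mm, well inside the tray. It was lowered to a light contact of about 8 N before I let go.
- **Rod:** it hangs upright with its collar on both prongs, about 2–3 mm from where it started (judged from the enlarged picture).
- **Sugar bowl, cup and jar:** no pixel in their area of the scene view changed from start to end.
- **Robot:** it is clear of everything and reads no outside force.

**What went wrong or disagreed:**
- **Rod hit the tin:** my first approach pose was out of the arm's reach, and the rod was pressed against the tin's front face with about 32 N. That turned the rod about 4° in the grip. The pictures showed no contact with the organizer then or later, and I measured the lean and allowed for it from there on.
- **Finger position:** in the pictures the fingertips were about 36 mm behind the reported TCP. I worked to the pictures and confirmed each contact by force.

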